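# Top up the spring-lift module magazine

### The arm

A 6-joint arm with a two-finger parallel gripper is mounted at the origin on the work surface. World frame = base frame: x ahead of the robot, y to its left, z up, the work surface at z = 0. Lengths are in m, angles in degrees, forces in N, time in s.
With the tool pointing down it reaches from about 0.35 to 0.725 m from the base axis. Payload 4.3 kg.
Tool frame: the origin (TCP) lies on the centre line of the jaws, within the pads' length; the fingertips stand 11 mm ahead of it and the grasp point (between the pads) lies 8 mm behind it (ctrl.finger_overhang is the distance from the TCP to the fingertips, in m); z points along the fingers, y is the direction in which the jaws open and shut (so a half turn about z gives the same grasp; the last joint's range is limited). The gripper opens to 85 mm and grips with 20 to 120 N. Pads are 22 mm wide; open, the fingers measure 114 mm over their backs; the gripper's body (76 mm by 85 mm) begins 54 mm behind the grasp point. The pads swing forward as they close: fully open they stand 13 mm farther back than shut.
Start: joints at [69.769, 21.618, 4.641, 73.018, 0, 83.68], TCP at [0.138, 0.558, 0.242] pointing down, gripper open.
Joint ranges: [-156.06, 156.06], [-48.1, 94.91], [-58.44, 69.94], [-101.28, 121.22], [-78.64, 73.56], [-180, 180]. Speed limits (degrees/s): [147.25, 147.25, 180, 180, 180, 180].

### API

Orientations are given as a 3x3 rotation matrix whose columns are the frame's x, y, z axes.
In Python, from plant import ctrl gives the robot as it stands. The module is installed in compiled form; this text tells all that it offers.
- The arm moves only by the shell command python3 -m pendant 'ROWS' [OPENING] [FORCE]. ROWS is JSON, a list of rows, each a list of 6 numbers: the shift along the world's x, y, z in cm, then the turn, a rotation vector about the world's x, y, z in degrees. In form: [[x, y, z, rx, ry, rz], ...]. A call has 1 to 8 rows; each row is the pose to reach, as a shift and turn from the pose commanded when the call began; what a row does not reach only later rows make up. A row lasts 1/10 s, in which the tool goes at most 50 mm and 8.59 degrees, less where a joint would pass 70% of its speed; a pose out of reach is approached as far as the arm can. A call with a gripper value outside its range is refused whole. OPENING is the opening in per cent of the stroke, from 0 (shut) to 100 (fully open), set as the call begins (- or left out, the last holds). The fingers move at their own pace and stop on an object; FORCE is the grip in N (left out, the last holds). Time passes only in rows, so rows that repeat a pose let the fingers close. It gives the time, the measured TCP pose, the force and the opening at its end, in the units of the state.
- ctrl.observe(): the state, without advancing time (a new reading comes with each control period).
- ctrl.capture(name): name is "side" or "top"; returns the picture (400x640x3 uint8, red, green, blue); there is no depth.
- ctrl.calibration(name): a dict with "fovy" (degrees; the focal length in pixels is half the picture's height over the tangent of half this angle, whatever the lens; pixels are square), "cx", "cy" (the principal point, pixels), "world_from_camera" (4x4, takes a point from camera to world coordinates). Camera axes: x right, y up, looking along -z (the intrinsics and any distortion apply to the point x, -y, -z); pixel columns grow to the right and rows downward; lengths in m; the calibration is good to about 2 mm. A picture is of the moment at which its call begins. calibration takes no time and is no camera call.
- ctrl.job_done(): hands the job in, once; it reports no verdict.
The state is a dict: "t": time; "joint_pos": joint angles; "qvel": joint speeds; "joint_torque": joint torques, N m; "position": TCP position; "tcp_rot": TCP orientation; "force": force on the tool from outside, world axes, zero at the start; "wrist_torque": the same for the moment, N m; "opening": opening from 0.0 (shut) to 1.0 (fully open).
Only numpy, scipy, OpenCV 4.12 (cv2) and the standard library are available. Lean on these libraries where they do the work, as an engineer would, in place of code of your own. Each camera call takes 0.05 s, during which the arm holds its last target.

### The job

Top up the spring-lift magazine with the two loose modules that carry a green dot, laid on the pile one after the other: tuck one end under the fixed yellow lip, pushing the pile down, then press the other end down until the brass catch snaps over it. In the end both lie flat in the magazine, dot up, on the modules already there, held down by lip and catch. Do not force anything or ram the pile onto its stop; leave the red-dot reject where it lies and the other things on the bench undisturbed.

Things in the scene. Friction and masses are not known exactly. Their poses are not given: they have to be found in the camera images.
- magazine: spring-lift magazine fixed to the bench: foot 150 x 96 x 8 mm, two upright steel channels, a sprung platform between them. Origin: centre of the foot's underside; z up, x from the lip's end (-x) to the catch's end (+x). The channels' end walls face each other at x = -40 and +40 mm; their side flanges (beyond x = 26 mm either way) have inner faces at y = -27 and +27 mm.
- mouth (a point): point on the magazine's middle axis at the height of the undersides of lip and catch, 140 mm above the magazine's origin; axes as the magazine's. Above this height the side flanges flare outwards for 11 mm. The two long sides are open between the flanges (52 mm), so that fingers holding a module's sides can go down there.
- lip (a point): middle of the inner lower edge of the fixed yellow lip (x = -33.5 mm in the magazine; it reaches from there to the end wall, is 40 mm wide in y and 3 mm thick). A module passes only when tilted some 25 degrees, its -x end going down inside this edge, pushing the pile down 16 to 18 mm, then sliding under the lip to the wall; then its +x end is pressed down.
- catch (a joint): sprung brass catch at the +x end, 22 mm wide in y: 0 m = snapped in, nose reaching in to x = 34 mm, flat underside 140 mm above the magazine's origin; grows as it is pushed back to +x (0.007 m at most). Its top slopes at 60 degrees up to 151 mm: a module's end pressed down on it with 10 to 20 N pushes it back, and it snaps over the module's top below 140 mm. Housing behind it up to 148 mm.
- pile0_mid (a point): centre of the lower of the two modules in the magazine at the start; it rests on the sprung platform and stays there
- pile1_mid (a point): centre of the upper of the two modules in the magazine at the start (same size, green dot); its top is then at the lip's underside. The platform's coil spring (150 N/m) presses the pile up against lip and catch with 3 N now, 5 N with two more modules, 2 N more per 14 mm pushed down. From the start it can sink 34 mm, then it meets a hard stop: only 6 mm below its place with two more modules.
- module_a_mid (a point): sealed power-converter module, a flat black brick 76 mm long (its own x), 50 mm wide (y) and 14 mm thick (z), with an aluminium top plate and a 20 mm green dot in the middle of the top; about 110 g. It lies loose, dot up, on a blue bench mat (2 mm thick). The point is its centre, half-way up; turned end for end it is the same.
- module_b_mid (a point): sealed power-converter module, a flat black brick 76 mm long (its own x), 50 mm wide (y) and 14 mm thick (z), with an aluminium top plate and a 20 mm green dot in the middle of the top; about 110 g. It lies loose, dot up, on a blue bench mat (2 mm thick). The point is its centre, half-way up; turned end for end it is the same.
- reject_mid (a point): sealed power-converter module, a flat black brick 76 mm long (its own x), 50 mm wide (y) and 14 mm thick (z), with an aluminium top plate and a 20 mm red dot in the middle of the top; about 110 g. It lies loose, dot up, on a blue bench mat (2 mm thick). The point is its centre, half-way up; turned end for end it is the same. Leave it where it lies.
- meter: bystander, leave it: orange handheld multimeter lying on its back, 175 x 84 x 50 mm, origin under its centre
- solder_reel: bystander, leave it: reel of solder standing upright, 62 mm across, 52 mm tall, origin under its centre
- heatsink: bystander, leave it: purple finned heat sink, 90 x 70 x 42 mm, origin under its centre
- driver: bystander, leave it: red-handled screwdriver lying on the mat, 190 mm long along its x
- parts_box: bystander, leave it: green open box of small screws, 90 x 70 x 35 mm, origin under its centre
- pliers: bystander, leave it: pliers with blue handles lying on the mat, about 145 mm long along their x, 14 mm thick

How it is judged:
By the outcome, as a careful person would: the job done as asked, in the order asked, and still so for the second after the job is handed in, with the robot touching nothing.
It also fails if it takes over 69 s, if anything falls off the work surface, if the arm or the gripper's body presses on something with over 40 N, if the wrist force passes 120 N, or if a joint passes its speed limit or range.

## Working session

There is one attempt and no reset: what is moved stays moved. The work goes in short steps, Python scripts to look and compute and a shell command to move; the robot and the scene stay as the last step left them, time stands still between calls to the robot, and variables do not carry over. Pictures are saved under pics/ and viewed, and the job is handed in when it is done.

```bash
mkdir -p pics; ls; python3 - <<'E'
from plant import ctrl
import cv2,numpy as np
for n in("top","side"):
    im=ctrl.capture(n); cv2.imwrite(f"pics/{n}0.png",im[:,:,::-1])
    c=ctrl.calibration(n); print(n,c["fovy"],c["cx"],c["cy"],[k for k in c]); print(np.round(c["world_from_camera"],4), {k:c[k] for k in c if k not in("world_from_camera",)})
s=ctrl.observe(); print(s)
E
```

```text
pics
top 53.81560374317947 323.59504904656865 195.5086261895988 ['fovy', 'cx', 'cy', 'world_from_camera']
[[ 2.0000e-03  9.9130e-01 -1.3130e-01  3.9810e-01]
 [-9.9990e-01  1.0000e-04 -1.4100e-02 -6.0000e-03]
 [-1.4000e-02  1.3130e-01  9.9120e-01  1.2572e+00]
 [ 0.0000e+00  0.0000e+00  0.0000e+00  1.0000e+00]] {'fovy': 53.81560374317947, 'cx': 323.59504904656865, 'cy': 195.5086261895988}
side 44.484791102483776 314.506914517551 188.84621774249564 ['fovy', 'cx', 'cy', 'world_from_camera']
[[-0.9994  0.0224 -0.0275  0.5328]
 [-0.0351 -0.7469  0.664   0.9442]
 [-0.0057  0.6645  0.7472  1.1812]
 [ 0.      0.      0.      1.    ]] {'fovy': 44.484791102483776, 'cx': 314.506914517551, 'cy': 188.84621774249564}
{'t': 0.1, 'joint_pos': array([6.97690598e+01, 2.16592161e+01, 4.57010943e+00, 7.30195358e+01,
       8.09719541e-05, 8.36826412e+01]), 'qvel': array([-0.03886386, -0.12638725,  0.24988167,  0.03419483,  0.04839107,
       -0.03377113]), 'joint_torque': array([ 1.38153158e-03, -4.64697826e+01,  2.70581031e+01,  1.20194588e-02,
       -1.25707511e-04,  1.61719299e-05]), 'position': array([0.13803178, 0.55758756, 0.24143608]), 'tcp_rot': array([[-9.70659441e-01,  2.40457517e-01, -6.57030175e-04],
       [ 2.40458323e-01,  9.70657834e-01, -1.77869755e-03],
       [ 2.10050290e-04, -1.88449794e-03, -9.99998202e-01]]), 'force': array([0.34512005, 0.3804087 , 1.10101302]), 'wrist_torque': array([ 0.05270664,  0.02297407, -0.00556406]), 'opening': 0.9988573752989098}
```

View pics/top0.png

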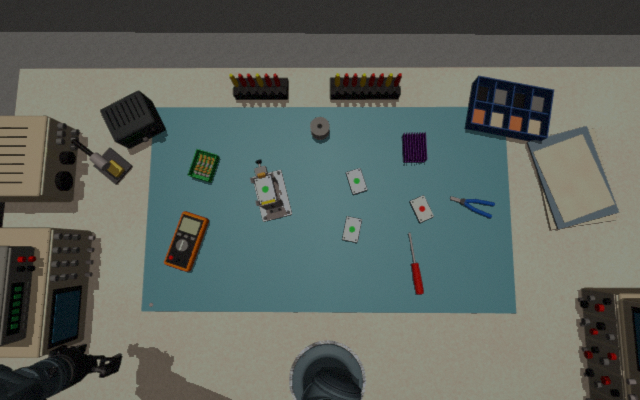

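View pics/side0.png

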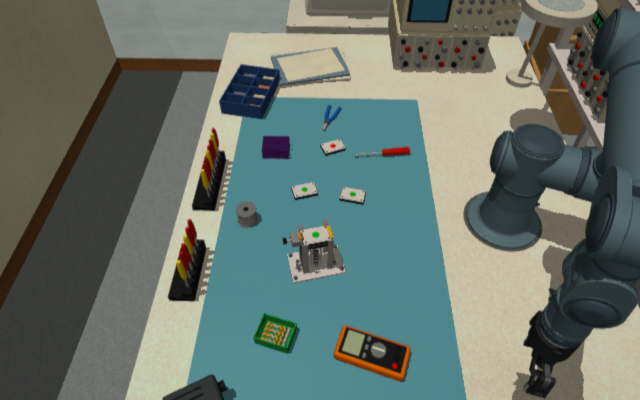

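```bash
cat > h.py <<'E'
import cv2,numpy as np
from plant import ctrl
def ray(n,u,v):
    c=ctrl.calibration(n); f=200/np.tan(np.radians(c["fovy"]/2)); T=np.array(c["world_from_camera"])
    d=T[:3,:3]@np.array([(u-c["cx"])/f,-(v-c["cy"])/f,-1.]); return T[:3,3],d/np.linalg.norm(d)
def onz(n,u,v,z):
    o,d=ray(n,u,v); return o+d*(z-o[2])/d[2]
def tri(p,q):
    o1,d1=ray("top",*p);o2,d2=ray("side",*q)
    A=np.array([d1,-d2]).T; s=np.linalg.lstsq(A,o2-o1,rcond=None)[0]
    a=o1+d1*s[0];b=o2+d2*s[1]; return (a+b)/2,np.linalg.norm(a-b)
def proj(n,P):
    c=ctrl.calibration(n); f=200/np.tan(np.radians(c["fovy"]/2)); T=np.linalg.inv(c["world_from_camera"])
    q=T[:3,:3]@P+T[:3,3]; return c["cx"]+f*q[0]/-q[2], c["cy"]+f*q[1]/q[2]
def blobs(im,mask,mina=8):
    n,l,s,c=cv2.connectedComponentsWithStats(mask.astype(np.uint8)); return [(np.round(c[i],2),s[i,4]) for i in range(1,n) if s[i,4]>=mina]
def shot(n,f):
    im=ctrl.capture(n); cv2.imwrite(f"pics/{f}.png",im[:,:,::-1]); return im
def crop(im,x0,y0,x1,y1,k,f):
    cv2.imwrite(f"pics/{f}.png",cv2.resize(im[y0:y1,x0:x1,::-1],None,fx=k,fy=k,interpolation=cv2.INTER_CUBIC))
E
python3 - <<'E'
from h import *
t=cv2.imread("pics/top0.png")[:,:,::-1]; s=cv2.imread("pics/side0.png")[:,:,::-1]
crop(t,235,145,305,225,7,"ct");crop(s,270,210,360,290,7,"cs")
for n,im in(("top",t),("side",s)):
    hsv=cv2.cvtColor(np.ascontiguousarray(im),cv2.COLOR_RGB2HSV)
    H,S,V=[hsv[:,:,i].astype(int) for i in range(3)]
    print(n,"green",blobs(im,(H>50)&(H<75)&(S>150)&(V>100)))
    print(n,"red",blobs(im,((H<6)|(H>174))&(S>150)&(V>120)))
    w=(S<60)&(V>150)
    r=(slice(140,260),slice(320,440)) if n=="top" else (slice(130,210),slice(280,380))
    m=np.zeros_like(w);m[r]=w[r]
    cs,_=cv2.findContours(m.astype(np.uint8),0,2)
    for c in cs:
        if cv2.contourArea(c)>60: print(n,cv2.minAreaRect(c))
E
```

```text
top green [(array([200.39, 176.84]), np.int32(31)), (array([356.12, 180.41]), np.int32(17)), (array([265.  , 188.83]), np.int32(23)), (array([351.72, 228.89]), np.int32(18))]
top red [(array([421.76, 208.38]), np.int32(21)), (array([ 19.6, 258.6]), np.int32(15)), (array([170.12, 257.12]), np.int32(8)), (array([417.55, 278.49]), np.int32(98))]
side green [(array([304.31, 189.  ]), np.int32(13)), (array([352.31, 194.  ]), np.int32(13)), (array([315.52, 234.26]), np.int32(23)), (array([286.03, 329.43]), np.int32(102)), (array([277.61, 323.44]), np.int32(18)), (array([255., 336.]), np.int32(8))]
side red [(array([578.88,  44.88]), np.int32(8)), (array([581.,  64.]), np.int32(9)), (array([597.,  76.]), np.int32(9)), (array([584. ,  83.5]), np.int32(12)), (array([600.,  97.]), np.int32(9)), (array([332.75, 145.33]), np.int32(12)), (array([396.01, 150.13]), np.int32(129)), (array([180.36, 252.64]), np.int32(11)), (array([394.17, 365.43]), np.int32(23))]
side ((352.3520202636719, 193.56402587890625), (23.076223373413086, 11.359227180480957), 10.30484676361084)
side ((303.941162109375, 188.73529052734375), (11.388850212097168, 22.99462890625), 77.47119140625)
side ((332.6509094238281, 145.02828979492188), (10.02731990814209, 21.840328216552734), 74.05460357666016)
```

```bash
sleep 1; ls pics
```

```text
cs.png
ct.png
side0.png
top0.png
```

View pics/ct.png

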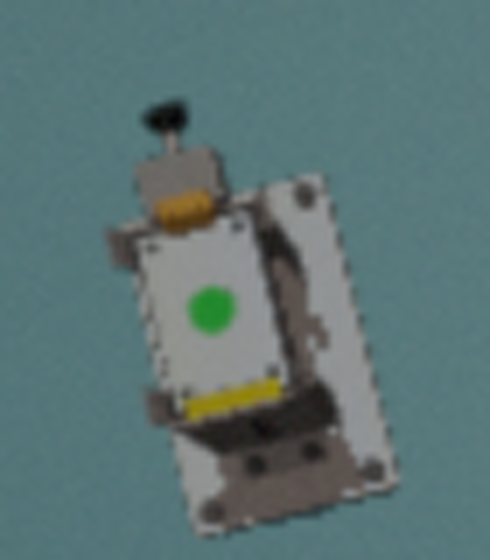

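View pics/cs.png

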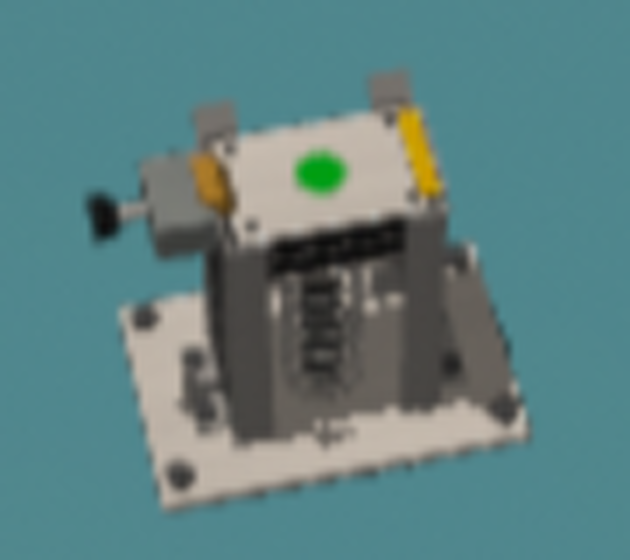

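```bash
python3 - <<'E'
from h import *
t=cv2.imread("pics/top0.png")[:,:,::-1]; s=cv2.imread("pics/side0.png")[:,:,::-1]
I={"top":t,"side":s}
def cen(n,u,v,r,kind):
    im=I[n].astype(float); k=8
    u0,v0=int(u)-r,int(v)-r
    p=im[v0:v0+2*r+1,u0:u0+2*r+1]
    if kind=="g": w=np.clip(p[:,:,1]-np.maximum(p[:,:,0],p[:,:,2])-10,0,None)
    if kind=="r": w=np.clip(p[:,:,0]-np.maximum(p[:,:,1],p[:,:,2])-40,0,None)
    if kind=="y": w=np.clip(np.minimum(p[:,:,0],p[:,:,1])-p[:,:,2]-40,0,None)
    yy,xx=np.mgrid[0:2*r+1,0:2*r+1]
    return u0+(w*xx).sum()/w.sum(), v0+(w*yy).sum()/w.sum()
for nm,a,b,k in(("nearrobot",(352,229),(352,194),"g"),("far",(356,180),(304,189),"g"),("pile",(265,189),(315,234),"g"),("rej",(422,208),(333,145),"r")):
    p=cen("top",*a,6,k);q=cen("side",*b,6,k); X,e=tri(p,q)
    print(nm,np.round(p,2),np.round(q,2),np.round(X*1000,1),"gap mm",round(e*1000,1), "planeZ",np.round(onz("top",*p,X[2] if nm=="pile" else .016)*1000,1),np.round(onz("side",*q,X[2] if nm=="pile" else .016)*1000,1))
# pile at .142
print("pile .142/.140",[np.round(onz(n,*u,z)*1000,1) for z in(.14,.142) for n,u in(("top",cen("top",265,189,6,"g")),("side",cen("side",315,234,6,"g")))])
# white plates orientation
for n,cs in(("top",[(352,229),(356,181),(265,189),(421.5,208)]),("side",[(352,194),(304,189),(315,234),(333,145)])):
    for (u,v) in cs:
        im=I[n]; x0,y0=int(u)-22,int(v)-20
        z=cv2.resize(np.ascontiguousarray(im[y0:y0+41,x0:x0+45]),None,fx=8,fy=8,interpolation=cv2.INTER_CUBIC)
        hs=cv2.cvtColor(z,cv2.COLOR_RGB2HSV); m=((hs[:,:,1]<70)&(hs[:,:,2]>130)).astype(np.uint8)
        m=cv2.morphologyEx(m,cv2.MORPH_OPEN,np.ones((9,9)))
        c=max(cv2.findContours(m,0,2)[0],key=cv2.contourArea)
        h=.142 if u in(265,315) else .016
        bx=c[:,0,:]
        W=np.array([onz(n,(a+.5)/8-.5+x0,(b+.5)/8-.5+y0,h)[:2] for a,b in bx])*1000
        r=cv2.minAreaRect(W.astype(np.float32)); bb=cv2.boxPoints(r)
        e=[bb[1]-bb[0],bb[2]-bb[1]]; L=max(e,key=np.linalg.norm)
        print(n,(u,v),np.round(r[0],1),np.round(r[1],1),"long axis deg",round(np.degrees(np.arctan2(L[1],L[0]))%180,1))
# lip
p=cen("top",268.5,201.5,5,"y")
print("lip",p)
for n,f in(("top",[(238+28,145+74)]),):
  pass
# foot corners from crops
fc={"top":[(325/7+235,175/7+145),(398/7+235,487/7+145),(197/7+235,535/7+145)],"side":[(122/7+270,310/7+210),(165/7+270,508/7+210),(528/7+270,435/7+210)]}
for n in fc:
    print(n,[np.round(onz(n,u,v,.010)[:2]*1000,1) for u,v in fc[n]])
E
```

```text
nearrobot [351.59 228.87] [352.44 193.67] [456.1 -76.4  14. ] gap mm 2.0 planeZ [456.9 -76.4  16. ] [455.2 -74.4  16. ]
far [356.21 180.44] [304.15 188.96] [610.1 -92.2  13.6] gap mm 2.6 planeZ [611.1 -92.2  16. ] [608.7 -89.8  16. ]
pile [264.82 188.81] [315.33 234.25] [564.4 178.9 140.5] gap mm 2.1 planeZ [565.4 178.8 140.5] [563.4 179.1 140.5]
rej [421.68 208.3 ] [332.55 145.33] [ 521.3 -298.2   12.8] gap mm 1.9 planeZ [ 521.9 -297.6   16. ] [ 520.4 -294.5   16. ]
pile .142/.140 [array([565.5, 178.8, 140. ]), array([563.4, 178.7, 140. ]), array([565.2, 178.5, 142. ]), array([563.3, 180.2, 142. ])]
top (352, 229) [457.3 -76.6] [46.4 72.8] long axis deg 168.8
top (356, 181) [611.1 -92. ] [73.4 46.6] long axis deg 17.2
top (265, 189) [566.3 179.3] [68.8 47.5] long axis deg 14.2
top (421.5, 208) [ 522.  -297.4] [71.8 47.3] long axis deg 23.9
side (352, 194) [456.3 -74.9] [52.5 75.9] long axis deg 168.8
side (304, 189) [608.6 -90.4] [75.8 52.1] long axis deg 16.9
side (315, 234) [564.1 180.8] [72.8 52.6] long axis deg 15.3
side (333, 145) [ 519.9 -295.4] [76.2 52.6] long axis deg 23.9
lip (np.float64(268.065889212828), np.float64(201.41107871720118))
top [array([646.3, 148. ]), array([502.3, 112.5]), array([480.4, 203.4])]
side [array([644.7, 156.5]), array([621.2, 248.5]), array([479.1, 210.8])]
```

```bash
python3 -m pendant '[[2.2,-4.4,0,0,0,0],[4.4,-8.8,0,0,0,0],[6.6,-13.2,0,0,0,0.5],[8.8,-17.6,0,0,0,1],[11,-22,0,0,0,1.5],[13.2,-26.4,0,0,0,2],[15.4,-30.8,0,0,0,2.7],[17.6,-35.2,0,0,0,2.7]]' 100 60; python3 -c "
from plant import ctrl;print(ctrl.finger_overhang)"
```

```text
t: 0.9
position: [0.3143, 0.2043, 0.2422]
tcp_rot: [[-0.981, 0.194, 0.0], [0.194, 0.981, 0.0], [-0.0, 0.0, -1.0]]
force: [2.1, 0.8, -0.2]
opening: 1.005
0.011
```

```bash
python3 -m pendant '[[1.9,-3.8,-1.5,0,0,0],[3.8,-7.6,-3,0,0,0],[5.8,-11.5,-5,0,0,0],[7.8,-15.5,-7,0,0,0],[9.8,-19.5,-9,0,0,0],[11.8,-23.5,-11,0,0,0],[13.4,-26.5,-13,0,0,0],[14.2,-28,-14.2,0,0,0]]' 100 60; python3 - <<'E'
from h import *
crop(shot("top","t1"),300,140,450,290,4,"t1c");crop(shot("side","s1"),270,110,420,230,5,"s1c")
E
```

```text
t: 1.7
position: [0.4567, -0.0764, 0.0987]
tcp_rot: [[-0.98, 0.198, -0.001], [0.198, 0.98, -0.0], [0.001, -0.0, -1.0]]
force: [-0.1, 1.2, -0.9]
opening: 1.0
```

View pics/s1c.png

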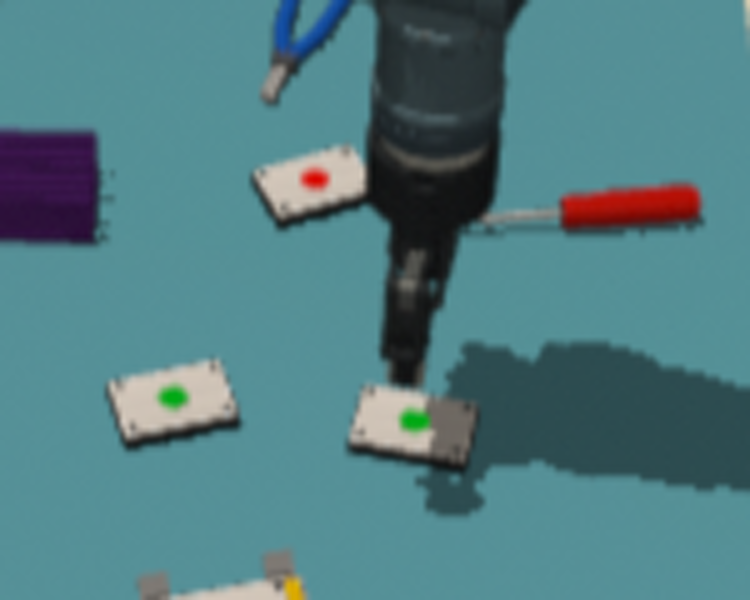

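View pics/t1c.png

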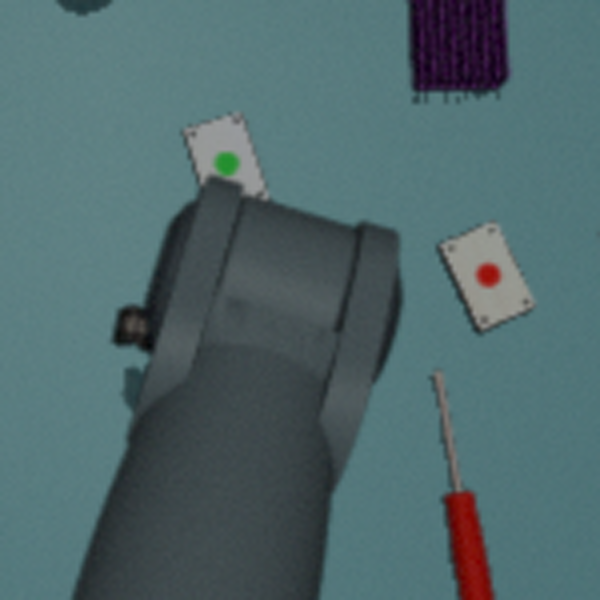

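```bash
python3 -m pendant '[[0,0,-3,0,0,0],[0,0,-6,0,0,0],[0,0,-7.6,0,0,0],[0,0,-8.3,0,0,0],[0,0,-8.6,0,0,0],[0,0,-8.6,0,0,0]]' 80 60; python3 -m pendant '[[0,0,0,0,0,0],[0,0,0,0,0,0],[0,0,0,0,0,0],[0,0,0,0,0,0],[0,0,0,0,0,0],[0,0,0,0,0,0],[0,0,0,0,0,0],[0,0,0,0,0,0]]' 30 60; python3 - <<'E'
from h import *
crop(shot("side","s2"),270,110,420,230,5,"s2c")
E
```

```text
t: 2.4
position: [0.4565, -0.0735, 0.0149]
tcp_rot: [[-0.981, 0.194, 0.001], [0.194, 0.981, 0.0], [-0.001, 0.0, -1.0]]
force: [0.3, -0.0, 0.3]
opening: 0.798
t: 3.2
position: [0.4574, -0.0741, 0.0158]
tcp_rot: [[-0.981, 0.194, 0.002], [0.194, 0.981, -0.001], [-0.003, -0.0, -1.0]]
force: [-0.7, 0.6, 5.8]
opening: 0.56
```

View pics/s2c.png

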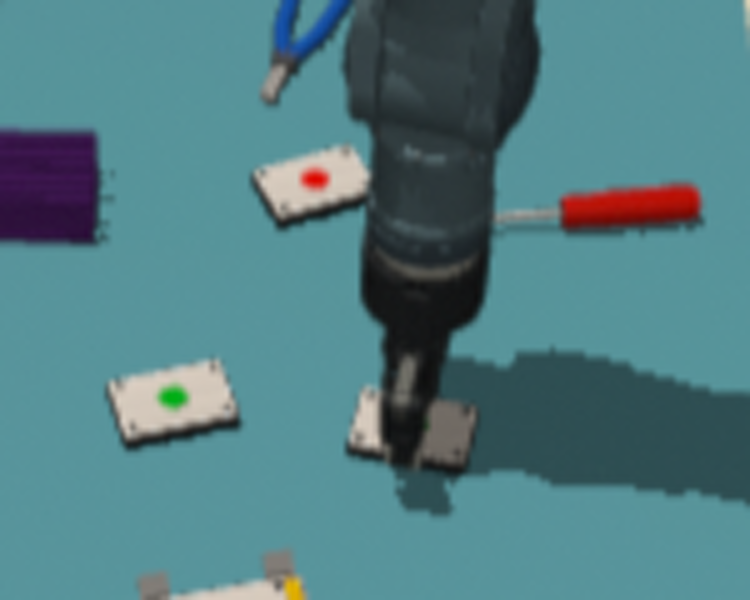

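```bash
python3 -m pendant '[[0,0,1,0,0,0],[0,0,4,0,0,0],[0,0,8,0,0,0],[0,0,12,0,0,0],[0,0,16,0,0,0],[0,0,20,0,0,0],[0,0,22,0,0,0],[0,0,22,0,0,0]]' - 70; python3 -m pendant '[[1.5,4,0,0,0,4],[3.3,8,0,0,0,8],[5,12,0,0,0,12],[6.7,16,0,0,0,16],[8.4,20,0,0,0,20],[10,23.8,0,0,0,24],[10.8,25.4,0,0,0,25.6],[10.8,25.4,0,0,0,25.6]]'; python3 - <<'E'
from h import *
crop(shot("top","t3"),200,110,340,240,5,"t3c");crop(shot("side","s3"),250,140,390,290,4,"s3c")
E
```

```text
t: 4.05
position: [0.4584, -0.0745, 0.2386]
tcp_rot: [[-0.981, 0.194, 0.008], [0.194, 0.981, -0.002], [-0.008, -0.001, -1.0]]
force: [-0.2, -0.1, -1.0]
opening: 0.56
t: 4.85
position: [0.564, 0.1824, 0.2324]
tcp_rot: [[-0.968, -0.252, -0.002], [-0.252, 0.968, 0.0], [0.002, 0.001, -1.0]]
force: [-0.4, -0.7, -1.8]
opening: 0.56
```

View pics/s3c.png

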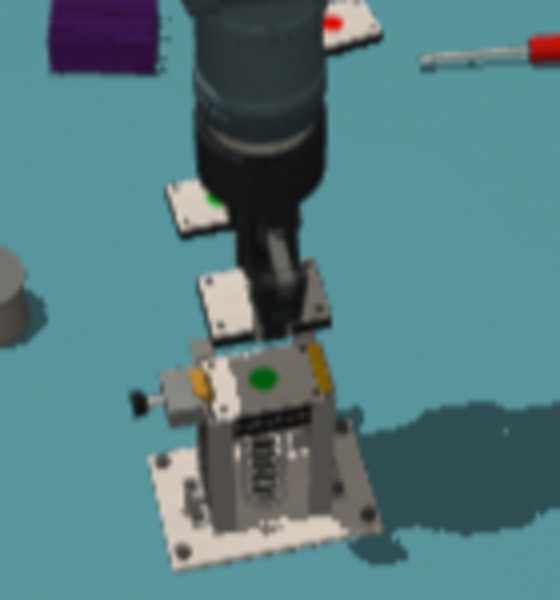

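View pics/t3c.png

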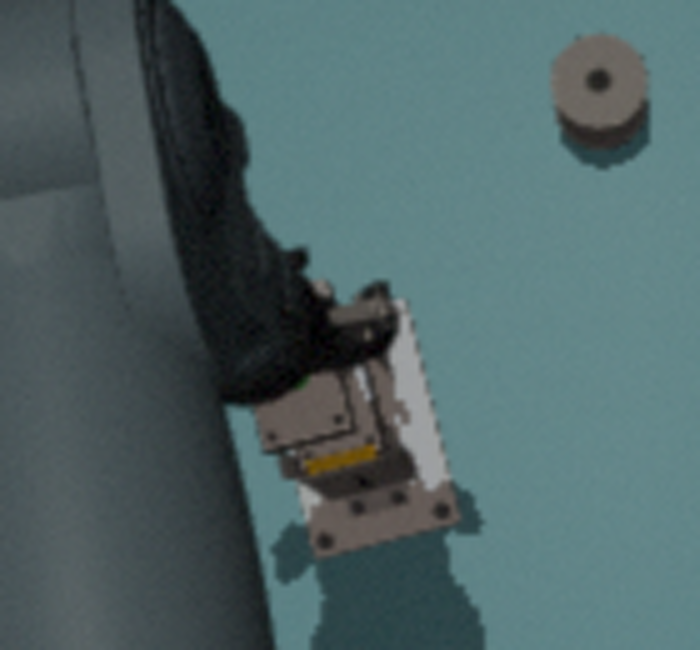

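```bash
python3 - <<'E'
from h import *
print(ctrl.observe()["position"])
im=shot("side","s4")
crop(im,292,200,340,250,14,"s4c")
t=shot("top","t4"); crop(t,242,178,302,228,12,"t4c")
print(ctrl.observe()["position"])
E
```

```text
[0.56331396 0.17987613 0.23304481]
[0.56339916 0.17903761 0.23377298]
```

View pics/s4c.png

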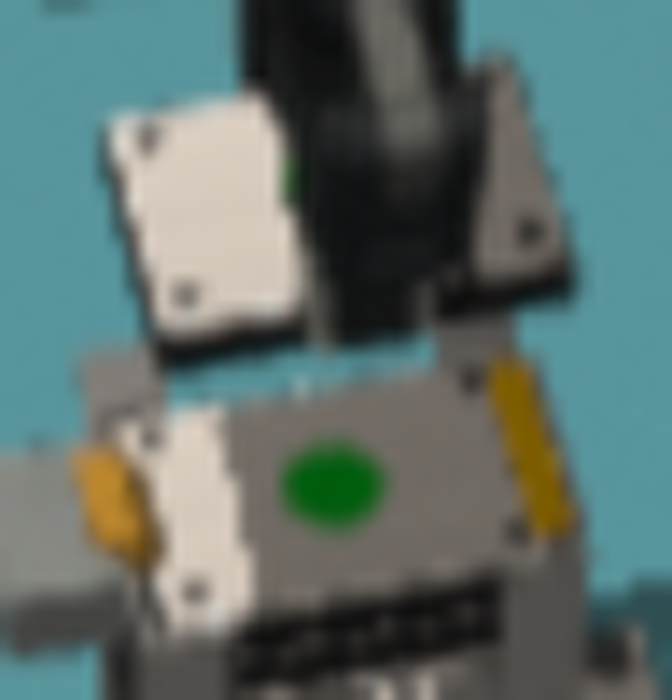

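View pics/t4c.png

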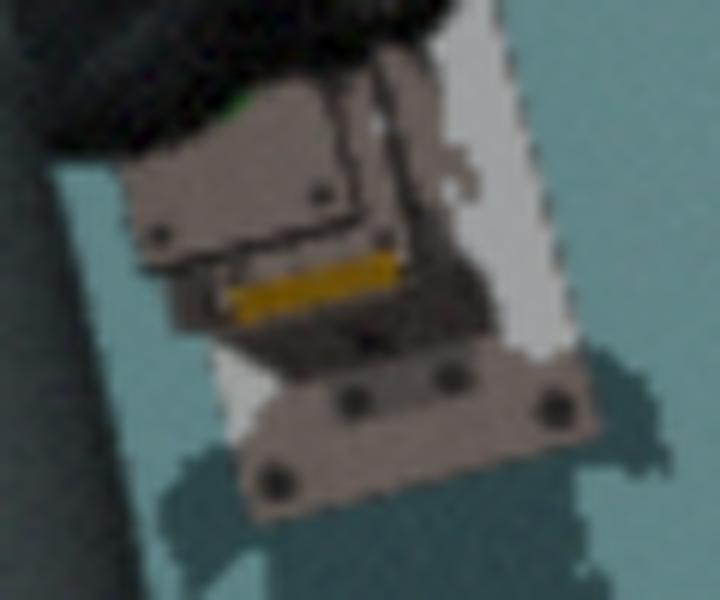

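```bash
python3 - <<'E'
from h import *
def S(pts,n,k,x0,y0,z): return np.array([onz(n,(a+.5)/k-.5+x0,(b+.5)/k-.5+y0,z)[:2] for a,b in pts])*1000
zt=.2335
h=S([(150,140),(185,297),(530,232)],"side",14,292,200,zt); p=S([(150,437),(196,592),(518,530),(470,381)],"side",14,292,200,.142)
ang=lambda v:np.degrees(np.arctan2(v[1],v[0]))
print("side held diag mid",(h[0]+h[2])/2,"ang",ang(h[1]-h[2]),ang(h[1]-h[0]),np.linalg.norm(h[1]-h[2]),np.linalg.norm(h[1]-h[0]))
print("side pile mid",p.mean(0),(p[0]+p[2])/2,"ang",ang(p[1]-p[2]),ang(p[0]-p[3]),ang(p[1]-p[0]),np.linalg.norm(p[1]-p[2]),np.linalg.norm(p[1]-p[0]))
h=S([(160,237),(322,195)],"top",12,242,178,zt);p=S([(238,272),(388,238)],"top",12,242,178,.142)
print("top held",h,ang(h[0]-h[1]),h.mean(0));print("top pile",p,ang(p[0]-p[1]),p.mean(0))
# lip and catch
import itertools
print("lip top ends z.145",S([(230,300),(402,262)],"top",12,242,178,.145),"upper edge")
print("lip side",S([(493,375),(545,530)],"side",14,292,200,.145))
print("catch side", S([(125,465),(155,560)],"side",14,292,200,.142))
print("lip top raw", S([(244,322),(396,285)],"top",12,242,178,.145))
E
```

```text
side held diag mid [561.84985122 181.58279593] ang 15.210903699485902 102.73233798035109 62.342038671147876 36.1195840739746
side pile mid [563.20690136 179.77764763] [563.38117768 179.55692818] ang 15.04944031531134 14.093675561163357 106.31918621726834 61.51223592760607 36.89925729624584
top held [[528.9969275  189.04307149]
 [538.27344183 153.71600911]] 104.71309921087399 [533.63518467 171.3795403 ]
top pile [[532.29971142 187.65142406]
 [540.46562834 152.02858283]] 102.91099843772398 [536.38266988 169.84000345]
lip top ends z.145 [[525.24840316 188.88043836]
 [534.34057338 148.16750899]] upper edge
lip side [[533.82292827 155.46870475]
 [523.48755172 191.30131548]]
catch side [[602.63027088 176.5249194 ]
 [595.86569955 198.22682229]]
lip top raw [[520.00097183 185.43298319]
 [528.8438966  149.49340389]]
```

```bash
python3 -m pendant '[[0,0,0,1.7,-6.5,0],[0,0,0,3.3,-13,0],[0,-0.1,0,5,-19.5,0],[0.2,-0.1,-1,6.7,-26.2,0],[0.2,-0.1,-2.4,6.7,-26.2,0],[0.2,-0.1,-3.4,6.7,-26.2,0],[0.2,-0.1,-3.4,6.7,-26.2,0]]'; python3 - <<'E'
from h import *
crop(shot("side","s5"),280,190,360,260,9,"s5c");crop(shot("top","t5"),242,178,302,228,12,"t5c")
print(ctrl.observe()["position"])
E
```

```text
t: 5.75
position: [0.5655, 0.1781, 0.1992]
tcp_rot: [[-0.864, -0.247, 0.439], [-0.22, 0.969, 0.112], [-0.453, -0.0, -0.892]]
force: [0.3, 0.9, -1.3]
opening: 0.565
[0.56801551 0.17894187 0.20188632]
```

View pics/s5c.png

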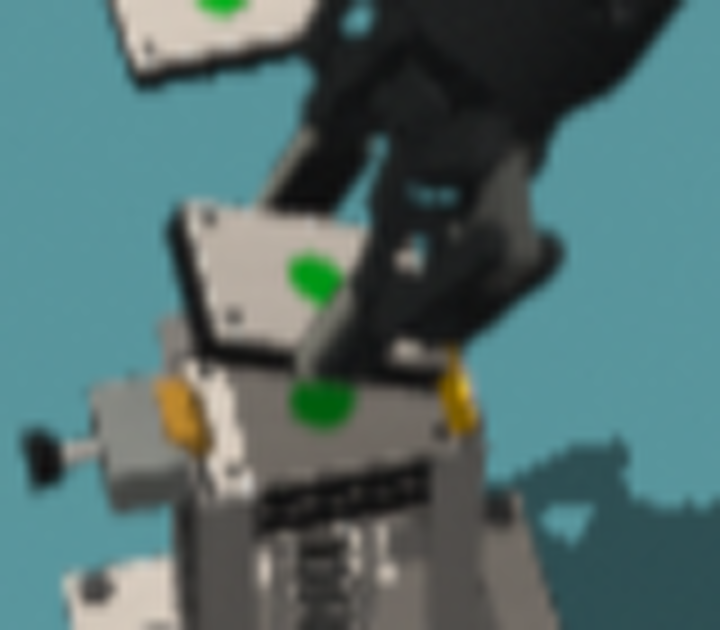

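View pics/t5c.png

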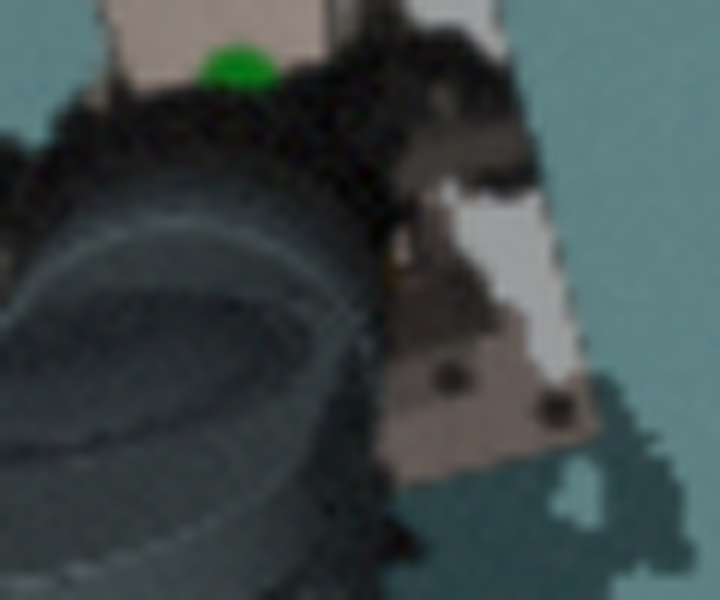

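```bash
cat >> h.py <<'E'
MC=np.array([.5634,.1782,.002]); MX=np.array([np.cos(np.radians(14.5)),np.sin(np.radians(14.5)),0]); MY=np.array([-MX[1],MX[0],0])
def onmid(n,u,v,ym=0.):  # ray onto mid plane y_mag=ym -> (u,w) mm
    o,d=ray(n,u,v); s=(ym-MY@(o-MC))/(MY@d); P=o+d*s-MC; return np.round([MX@P*1000,P[2]*1000],1)
E
python3 - <<'E'
from h import *
f=lambda a,b,k,x0,y0:((a+.5)/k-.5+x0,(b+.5)/k-.5+y0)
h=f(315,277,9,280,190);p=f(322,403,9,280,190)
print("side held",onmid("side",*h),"pile",onmid("side",*p))
ht=f(240,68,12,242,178); print("tri held",tri(ht,h),[ (MX@(tri(ht,h)[0]-MC)),(MY@(tri(ht,h)[0]-MC))])
s=ctrl.observe(); R=s["tcp_rot"]; d=s["position"]-R[:,2]*.001-MC
print("model dot",MX@d*1000,MY@d*1000,d[2]*1000)
for nm,a in(("right-bottom corner",(437,385)),("left bottom",(200,360)),("left up",(175,235)),("lip inner",(447,375)),("lip low",(465,430))):
  print(nm,onmid("side",*f(*a,9,280,190),.025 if "lip" not in nm else 0))
E
```

```text
side held [  1.7 197.2] pile [ -0.  136.9]
tri held (array([0.56846092, 0.17853825, 0.20018313]), np.float64(0.00689562803748662)) [np.float64(0.0049844095269075996), np.float64(-0.000939672334817885)]
model dot 4.1975796177027105 -0.4356374313587882 200.7759558393233
right-bottom corner [-28.1 170.3]
left bottom [ 39.9 202. ]
left up [ 45.2 259. ]
lip inner [-37.6 139.5]
lip low [-43.6 110.3]
```

```bash
python3 -m pendant '[[0.1,0,-1,0,0,0],[0.1,0,-2,0,0,0],[0.1,0,-2.5,0,0,0],[0.1,0,-2.5,0,0,0]]';  python3 -m pendant '[[0,0,-0.3,0,0,0],[0,0,-0.6,0,0,0],[0,0,-0.9,0,0,0],[0,0,-0.9,0,0,0]]'; python3 - <<'E'
from h import *
crop(shot("side","s6"),280,190,360,260,9,"s6c")
s=ctrl.observe();print(s["position"],s["force"],s["wrist_torque"])
E
```

```text
t: 6.25
position: [0.5662, 0.1791, 0.1735]
tcp_rot: [[-0.864, -0.249, 0.438], [-0.222, 0.969, 0.112], [-0.452, -0.0, -0.892]]
force: [-0.2, -0.7, -0.9]
opening: 0.56
t: 6.65
position: [0.5678, 0.1793, 0.1668]
tcp_rot: [[-0.862, -0.249, 0.442], [-0.221, 0.969, 0.113], [-0.456, -0.0, -0.89]]
force: [-0.8, 0.6, 2.1]
opening: 0.561
[0.56782049 0.17934459 0.16694625] [-0.82502729 -0.77852994  2.21277838] [-0.04812041  0.39018145  0.04886439]
```

View pics/s6c.png

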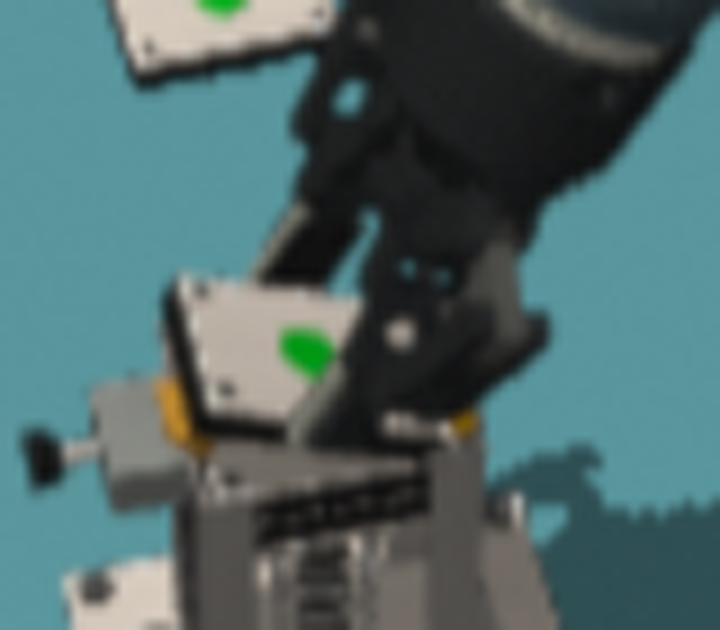

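```bash
python3 -m pendant '[[0,0,-0.3,0,0,0],[0,0,-0.5,0,0,0],[0,0,-0.7,0,0,0],[0,0,-0.7,0,0,0]]';  python3 -m pendant '[[0,0,-0.3,0,0,0],[0,0,-0.5,0,0,0],[0,0,-0.7,0,0,0],[0,0,-0.7,0,0,0]]'; python3 - <<'E'
from h import *
crop(shot("side","s7"),280,190,360,260,9,"s7c")
s=ctrl.observe();print(s["position"],s["force"],s["wrist_torque"])
E
```

```text
t: 7.1
position: [0.5678, 0.1793, 0.1596]
tcp_rot: [[-0.862, -0.248, 0.442], [-0.221, 0.969, 0.113], [-0.456, -0.0, -0.89]]
force: [2.1, 1.4, 3.9]
opening: 0.562
t: 7.5
position: [0.5678, 0.1793, 0.1526]
tcp_rot: [[-0.862, -0.248, 0.441], [-0.221, 0.969, 0.113], [-0.456, -0.0, -0.89]]
force: [0.8, 0.8, 4.9]
opening: 0.56
[0.56781905 0.17932198 0.15273847] [2.12182587 1.3983774  4.30329622] [ 0.11034589 -0.15392679 -0.01595488]
```

View pics/s7c.png

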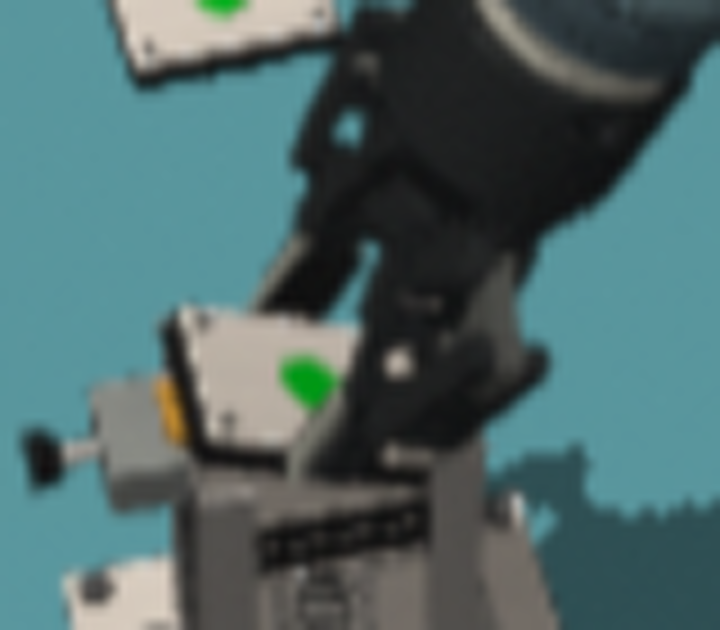

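```bash
python3 -m pendant '[[-0.15,-0.04,0,0,0,0],[-0.3,-0.08,0,0,0,0],[-0.4,-0.1,0,0,0,0],[-0.4,-0.1,0,0,0,0]]';  python3 -m pendant '[[-0.1,-0.03,0,0,0,0],[-0.2,-0.05,0,0,0,0],[-0.2,-0.05,0,0,0,0]]'; python3 - <<'E'
from h import *
crop(shot("side","s8"),280,190,360,260,9,"s8c")
s=ctrl.observe();print(s["position"],s["force"],s["wrist_torque"])
E
```

```text
t: 7.95
position: [0.5633, 0.1781, 0.1525]
tcp_rot: [[-0.863, -0.248, 0.441], [-0.221, 0.969, 0.113], [-0.455, -0.0, -0.89]]
force: [1.6, 0.1, 4.7]
opening: 0.555
t: 8.25
position: [0.5611, 0.1776, 0.1523]
tcp_rot: [[-0.863, -0.248, 0.44], [-0.221, 0.969, 0.113], [-0.455, -0.0, -0.891]]
force: [2.5, 0.4, 4.2]
opening: 0.562
[0.56110828 0.17760967 0.15227292] [ 1.83114986 -0.14845227  4.73533515] [ 0.03535127 -0.29463915  0.00371919]
```

View pics/s8c.png

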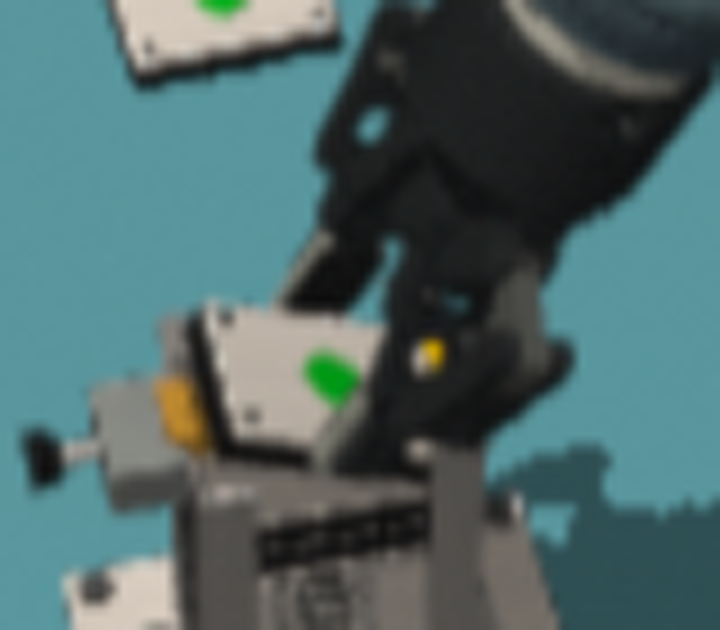

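```bash
python3 -m pendant '[[-0.1,-0.03,0,0,0,0],[-0.1,-0.03,0,0,0,0]]';  python3 -m pendant '[[-0.1,-0.03,0,0,0,0],[-0.1,-0.03,0,0,0,0]]'
```

```text
t: 8.5
position: [0.5601, 0.1774, 0.1523]
tcp_rot: [[-0.863, -0.249, 0.44], [-0.221, 0.969, 0.113], [-0.455, -0.0, -0.891]]
force: [2.2, 0.4, 3.5]
opening: 0.558
t: 8.7
position: [0.5591, 0.1771, 0.1523]
tcp_rot: [[-0.863, -0.249, 0.44], [-0.221, 0.969, 0.113], [-0.455, -0.0, -0.891]]
force: [2.3, -0.6, 4.5]
opening: 0.561
```

```bash
python3 -m pendant '[[-0.1,-0.03,0,0,0,0],[-0.1,-0.03,0,0,0,0]]';  python3 -m pendant '[[-0.1,-0.03,0,0,0,0],[-0.1,-0.03,0,0,0,0]]'
```

```text
t: 8.9
position: [0.5586, 0.1769, 0.1527]
tcp_rot: [[-0.862, -0.249, 0.441], [-0.221, 0.969, 0.113], [-0.456, -0.0, -0.89]]
force: [3.6, 0.3, 4.4]
opening: 0.561
t: 9.1
position: [0.5583, 0.1768, 0.1531]
tcp_rot: [[-0.862, -0.249, 0.442], [-0.221, 0.969, 0.114], [-0.457, -0.0, -0.89]]
force: [5.5, 1.8, 2.0]
opening: 0.554
```

```bash
python3 -m pendant '[[0.1,0.03,0,0,0,0],[0.2,0.06,-0.05,-0.7,2.9,0],[0.28,0.09,-0.1,-1.5,5.8,0],[0.36,0.12,-0.17,-2.2,8.7,0],[0.36,0.12,-0.17,-2.2,8.7,0]]'; python3 - <<'E'
from h import *
crop(shot("side","s9"),280,190,360,260,9,"s9c")
s=ctrl.observe();print(s["position"],s["force"],s["wrist_torque"])
E
```

```text
t: 9.6
position: [0.5611, 0.1776, 0.1505]
tcp_rot: [[-0.922, -0.248, 0.298], [-0.236, 0.969, 0.076], [-0.308, 0.0, -0.951]]
force: [1.5, -0.1, 5.1]
opening: 0.561
[0.56086241 0.17753473 0.15028285] [2.84339723 0.31401238 4.71911051] [ 0.02581741 -0.48049763 -0.00472266]
```

View pics/s9c.png

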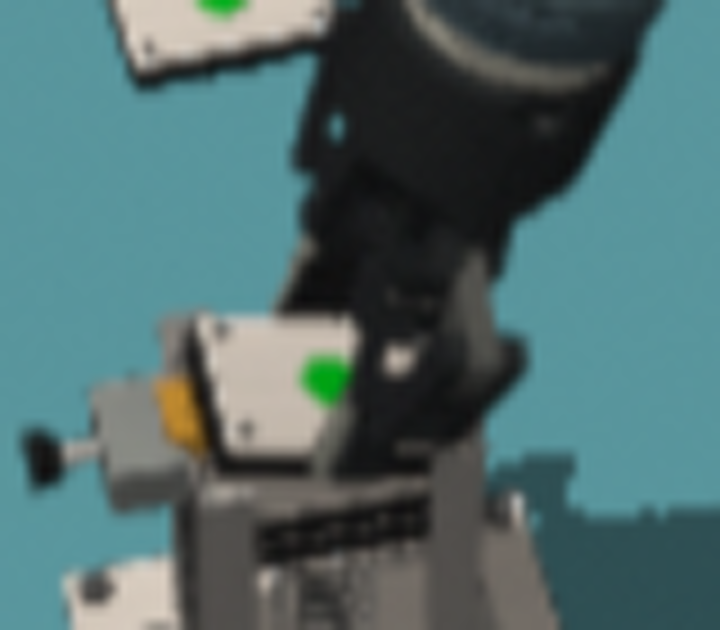

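```bash
python3 -m pendant '[[0.03,0.01,-0.1,-0.5,2,0],[0.06,0.02,-0.2,-1,3.9,0],[0.06,0.02,-0.2,-1,3.9,0]]'; python3 - <<'E'
from h import *
crop(shot("side","s10"),280,190,360,260,9,"s10c")
s=ctrl.observe();print(s["position"],s["force"],s["wrist_torque"])
E
```

```text
t: 9.95
position: [0.5615, 0.1778, 0.1489]
tcp_rot: [[-0.94, -0.248, 0.234], [-0.241, 0.969, 0.06], [-0.242, -0.0, -0.97]]
force: [1.0, -0.3, 8.9]
opening: 0.561
[0.561464   0.17772989 0.14886471] [6.61314453e-01 2.26713143e-03 7.76831518e+00] [ 0.04221728 -0.30974677  0.04486761]
```

View pics/s10c.png

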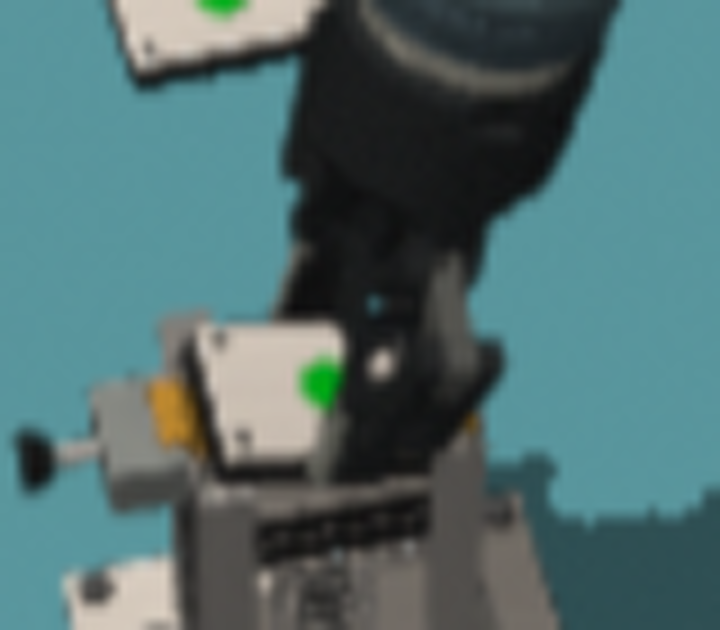

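```bash
python3 -m pendant '[[0.02,0,-0.08,-0.4,1.6,0],[0.04,0.01,-0.16,-0.8,3.2,0],[0.06,0.02,-0.24,-1.2,4.8,0],[0.06,0.02,-0.24,-1.2,4.8,0]]' - 100; python3 - <<'E'
from h import *
crop(shot("side","s11"),280,190,360,260,9,"s11c")
s=ctrl.observe();print(s["position"],s["force"],s["wrist_torque"])
E
```

```text
t: 10.4
position: [0.562, 0.1779, 0.1459]
tcp_rot: [[-0.957, -0.248, 0.152], [-0.245, 0.969, 0.04], [-0.157, 0.001, -0.988]]
force: [2.8, 0.3, 6.0]
opening: 0.549
[0.56204754 0.17791306 0.1459301 ] [3.66201915 0.6987307  2.17324845] [ 0.06091934 -0.55788349  0.10065119]
```

View pics/s11c.png

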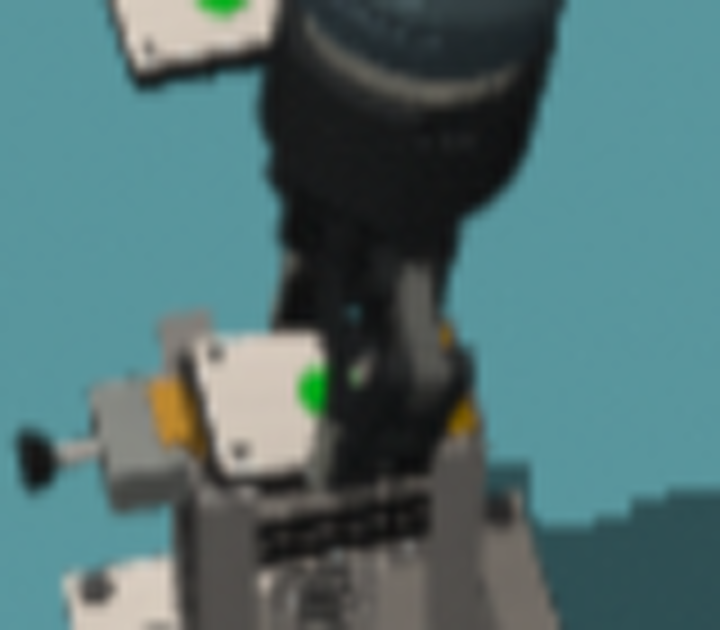

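```bash
python3 -m pendant '[[0,0,0,0,0,0],[0,0,0,0,0,0],[0,0,0,0,0,0],[0,0,0,0,0,0]]' 70 60;  python3 -m pendant '[[-0.3,-0.1,2,0,0,0],[-0.5,-0.1,4,0,0,0],[-0.5,-0.1,6,-1,4,0],[-0.5,-0.1,8,-2.2,8.7,0],[-0.5,-0.1,8,-2.2,8.7,0]]'; python3 - <<'E'
from h import *
crop(shot("side","s12"),280,190,360,260,9,"s12c")
s=ctrl.observe();print(s["position"],s["force"],s["tcp_rot"])
E
```

```text
t: 10.85
position: [0.5606, 0.1778, 0.1453]
tcp_rot: [[-0.957, -0.248, 0.15], [-0.245, 0.969, 0.04], [-0.156, 0.001, -0.988]]
force: [-0.2, 0.7, -0.3]
opening: 0.699
t: 11.35
position: [0.5595, 0.1775, 0.2285]
tcp_rot: [[-0.969, -0.248, 0.004], [-0.248, 0.969, 0.002], [-0.004, 0.001, -1.0]]
force: [1.2, 0.8, 0.3]
opening: 0.703
[0.55901816 0.17742071 0.22684823] [ 0.63323225  0.34071063 -0.68255094] [[-0.96870603 -0.24816864  0.00457805]
 [-0.24816015  0.96871618  0.00234657]
 [-0.00501717  0.00113705 -0.99998677]]
```

View pics/s12c.png

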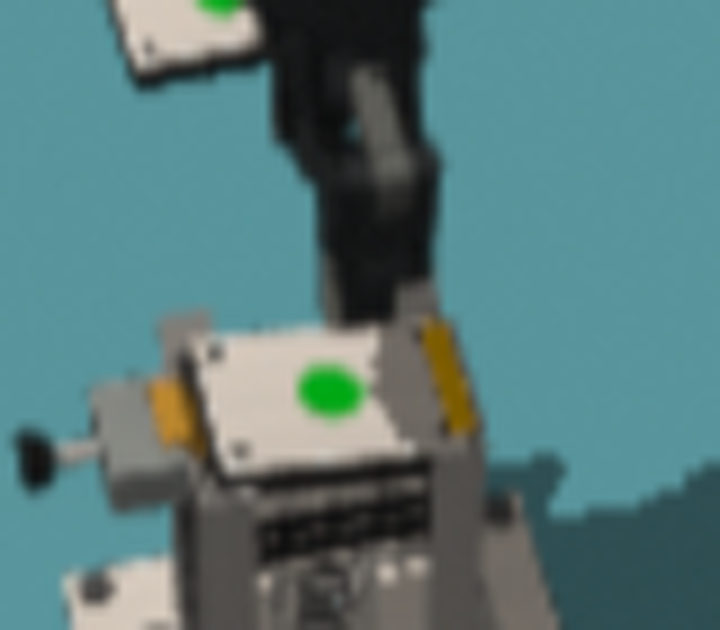

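```bash
python3 -m pendant '[[0,0,0,0,0,0],[0,0,0,0,0,0],[1,0.2,0,0,0,0],[2.7,0.65,0,0,0,0],[2.7,0.65,0,0,0,0],[2.7,0.65,-2.6,0,0,0],[2.7,0.65,-4.6,0,0,0],[2.7,0.65,-5.6,0,0,0]]' 0 40;  python3 -m pendant '[[0,0,0,0,0,0],[0,0,-0.2,0,0,0],[0,0,-0.4,0,0,0],[0,0,-0.4,0,0,0]]'; python3 - <<'E'
from h import *
crop(shot("side","s13"),280,190,360,260,9,"s13c")
s=ctrl.observe();print(s["position"],s["force"])
E
```

```text
t: 12.2
position: [0.5815, 0.1831, 0.1677]
tcp_rot: [[-0.969, -0.248, -0.002], [-0.248, 0.969, 0.001], [0.002, 0.002, -1.0]]
force: [-0.6, -0.3, 0.3]
opening: -0.002
t: 12.6
position: [0.5845, 0.1837, 0.167]
tcp_rot: [[-0.969, -0.248, 0.003], [-0.248, 0.969, 0.002], [-0.004, 0.001, -1.0]]
force: [0.0, -0.1, -0.0]
opening: 0.001
[0.58449063 0.18367358 0.16693504] [0.62516557 0.68370995 0.10251579]
```

View pics/s13c.png

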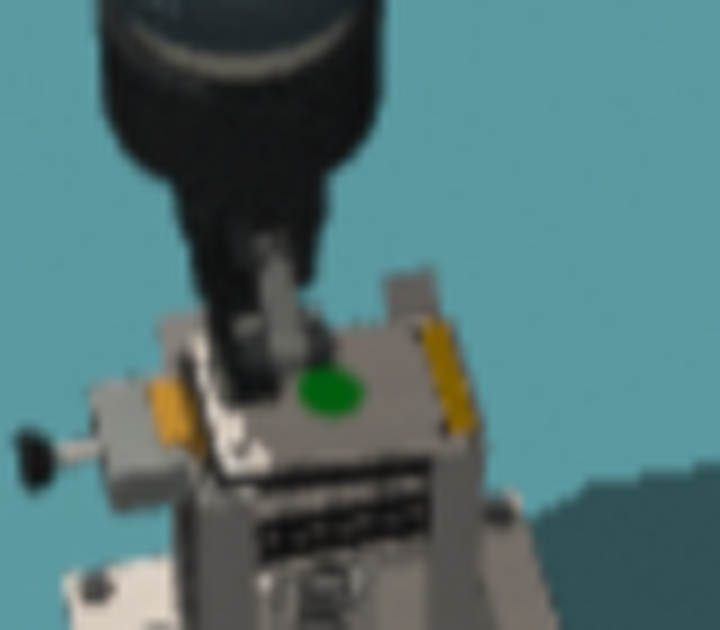

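Closed fingers sit over the +x half (side crop tip ≈ (250,390)), clear of the catch. Pressing in small steps.

```bash
for i in 1 ; do python3 -m pendant '[[0,0,-0.15,0,0,0],[0,0,-0.3,0,0,0],[0,0,-0.3,0,0,0]]'; done | grep -E "pos|force"; python3 -m pendant '[[0,0,-0.1,0,0,0],[0,0,-0.3,0,0,0],[0,0,-0.3,0,0,0]]' | grep -E "pos|force"
```

```text
position: [0.584, 0.1835, 0.163]
force: [-0.4, 0.6, -0.4]
position: [0.5842, 0.1837, 0.1602]
force: [0.7, 1.1, 0.1]
```

```bash
python3 -m pendant '[[0,0,-0.1,0,0,0],[0,0,-0.2,0,0,0],[0,0,-0.2,0,0,0]]' | grep -E "pos|force"; python3 -m pendant '[[0,0,-0.1,0,0,0],[0,0,-0.2,0,0,0],[0,0,-0.2,0,0,0]]' | grep -E "pos|force"
```

```text
position: [0.5844, 0.1837, 0.1584]
force: [0.9, 0.9, 1.2]
position: [0.5842, 0.1836, 0.1562]
force: [1.0, 0.7, 1.7]
```

```bash
python3 -m pendant '[[0,0,-0.1,0,0,0],[0,0,-0.15,0,0,0],[0,0,-0.15,0,0,0]]' | grep -E "pos|force"; python3 - <<'E'
from h import *
crop(shot("side","s14"),280,190,360,260,9,"s14c")
s=ctrl.observe();print(s["position"],s["force"])
E
```

```text
position: [0.5841, 0.1836, 0.1547]
force: [0.3, -0.4, 1.4]
[0.58404098 0.18353023 0.15467043] [1.41112841 0.49629978 2.1900336 ]
```

View pics/s14c.png

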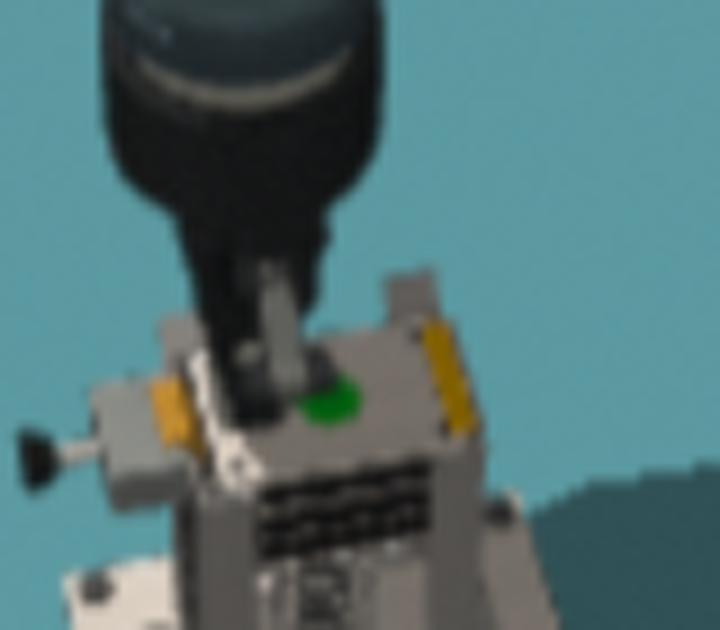

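```bash
python3 -m pendant '[[0,0,-0.1,0,0,0],[0,0,-0.2,0,0,0],[0,0,-0.2,0,0,0]]' | grep -E "pos|force"; python3 -m pendant '[[0,0,-0.1,0,0,0],[0,0,-0.15,0,0,0],[0,0,-0.15,0,0,0]]' | grep -E "pos|force";python3 - <<'E'
from h import *
crop(shot("side","s15"),280,190,360,260,9,"s15c")
s=ctrl.observe();print(s["position"],s["force"])
E
```

```text
position: [0.5842, 0.1836, 0.1528]
force: [0.9, 1.1, 4.0]
position: [0.5842, 0.1836, 0.1513]
force: [0.5, 1.4, 4.2]
[0.58419012 0.18358716 0.15134436] [1.36497517 0.52872456 4.7959885 ]
```

View pics/s15c.png

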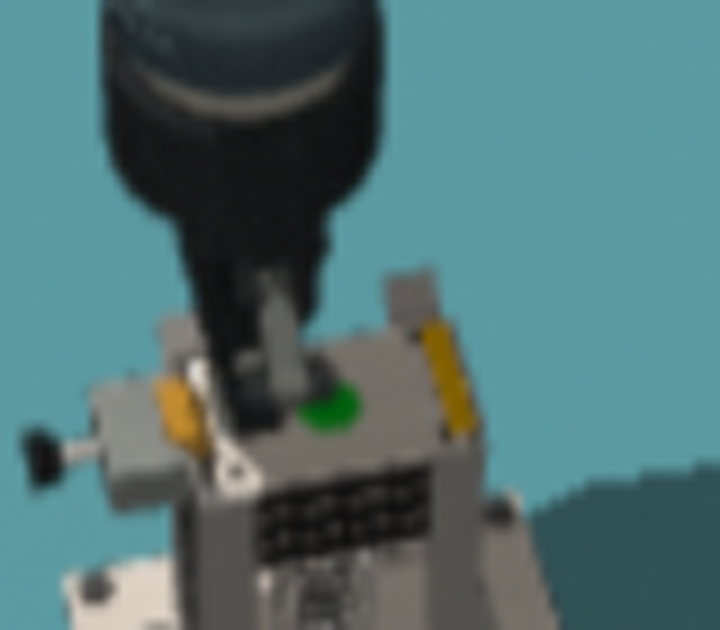

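```bash
python3 -m pendant '[[0,0,2,0,0,0],[0,0,5,0,0,0],[0,0,9,0,0,0],[0,-3,10,0,0,0],[0.4,-7,10,0,0,0.7],[0.8,-11,10,0,0,1.4],[1.2,-15.5,10,0,0,2],[1.6,-20,9,0,0,2.7]]' 90 60; python3 - <<'E'
from h import *
crop(shot("side","s16"),280,190,360,260,9,"s16c")
crop(shot("top","t16"),235,145,305,225,7,"t16c")
s=ctrl.observe();print(s["position"],s["force"])
E
```

```text
t: 15.65
position: [0.5998, -0.0179, 0.2414]
tcp_rot: [[-0.956, -0.295, 0.002], [-0.295, 0.956, 0.002], [-0.002, 0.001, -1.0]]
force: [0.9, 0.1, -0.0]
opening: 0.897
[ 0.59877226 -0.02157723  0.23869454] [-0.42811078 -0.08675158 -1.1969173 ]
```

View pics/s16c.png

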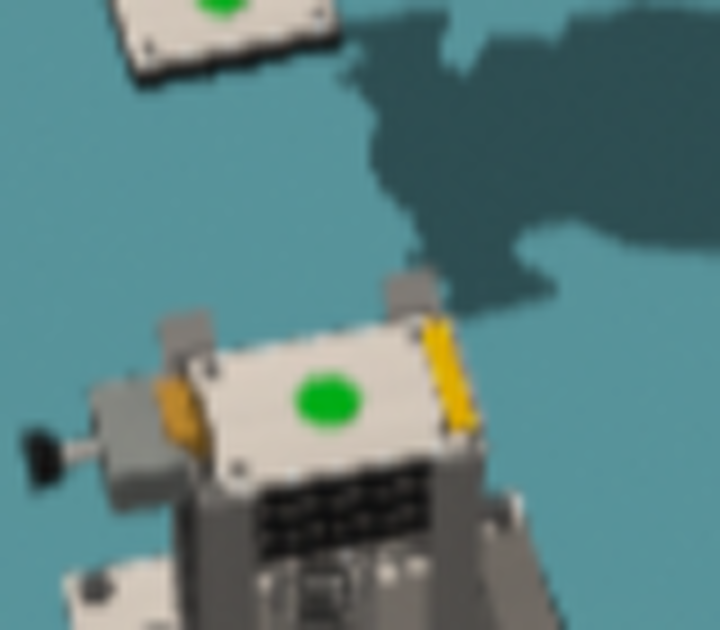

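View pics/t16c.png

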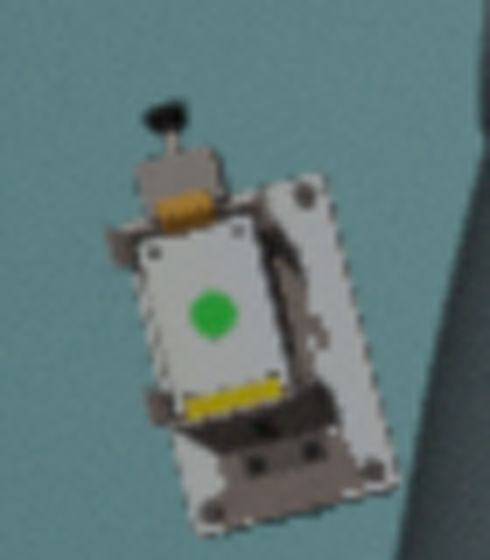

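```bash
python3 -m pendant '[[0.4,-3,-3,0,0,0],[0.8,-6,-7,0,0,0],[1,-7.4,-11,0,0,0],[1,-7.4,-15,0,0,0],[1,-7.4,-19,0,0,0],[1,-7.4,-21.6,0,0,0],[1,-7.4,-22.6,0,0,0],[1,-7.4,-22.6,0,0,0]]' 85 60; python3 - <<'E'
from h import *
crop(shot("side","s17"),250,130,370,230,6,"s17c")
s=ctrl.observe();print(s["position"],s["force"])
E
```

```text
t: 16.55
position: [0.608, -0.0893, 0.0133]
tcp_rot: [[-0.956, -0.294, -0.003], [-0.294, 0.956, 0.003], [0.002, 0.004, -1.0]]
force: [-0.0, 1.2, 0.1]
opening: 0.852
[ 0.60959087 -0.08984231  0.01512776] [-0.273735   -0.39096149  0.62277049]
```

View pics/s17c.png

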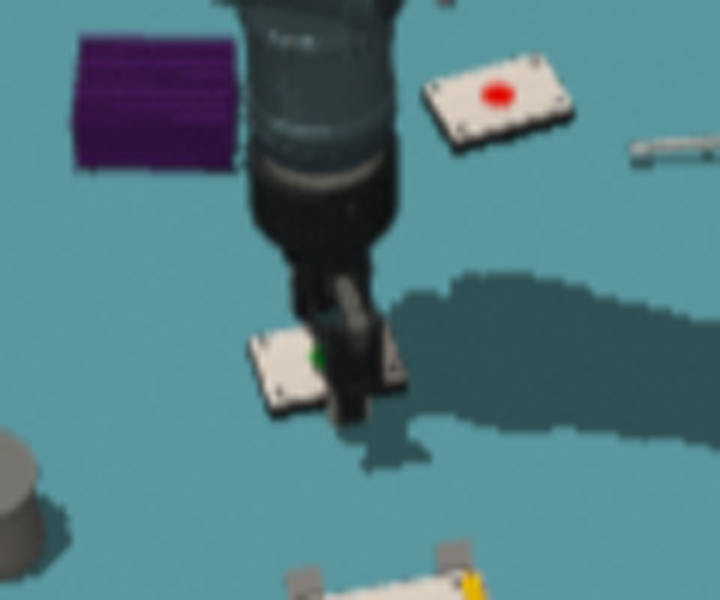

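```bash
python3 -m pendant '[[0,0,0,0,0,0],[0,0,0,0,0,0],[0,0,0,0,0,0],[0,0,0,0,0,0],[0,0,0,0,0,0],[0,0,0,0,0,0],[0,0,0,0,0,0],[0,0,0,0,0,0]]' 30 70; python3 -m pendant '[[0,0,1,0,0,0],[0,0,4,0,0,0],[0,0,8,0,0,0],[0,0,12,0,0,0],[0,0,16,0,0,0],[0,0,20,0,0,0],[0,0,22,0,0,0],[0,0,22,0,0,0]]' | grep -E "pos|force|open"; python3 -m pendant '[[-0.6,4,0,0,0,0],[-1.3,8,0,0,0,-0.5],[-2,12,0,0,0,-1],[-2.6,16,0,0,0,-1.5],[-3.3,20,0,0,0,-2],[-3.9,24,0,0,0,-2.5],[-4.4,27,0,0,0,-2.5],[-4.4,27,0,0,0,-2.5]]'; python3 - <<'E'
from h import *
im=shot("side","s18a");im=shot("side","s18")
crop(im,292,200,340,250,14,"s18c")
t=shot("top","t18"); crop(t,242,178,302,228,12,"t18c")
print(ctrl.observe()["position"])
E
```

```text
t: 17.4
position: [0.6121, -0.0908, 0.0179]
tcp_rot: [[-0.956, -0.294, 0.006], [-0.294, 0.956, 0.001], [-0.006, -0.001, -1.0]]
force: [-1.0, 0.1, 7.2]
opening: 0.554
position: [0.6122, -0.091, 0.2403]
force: [0.3, 0.4, -0.7]
opening: 0.556
t: 19.0
position: [0.564, 0.1831, 0.2335]
tcp_rot: [[-0.966, -0.257, -0.001], [-0.257, 0.966, 0.003], [0.001, 0.003, -1.0]]
force: [-0.6, -0.4, -1.1]
opening: 0.561
[0.56539948 0.17909912 0.23406932]
```

View pics/s18c.png

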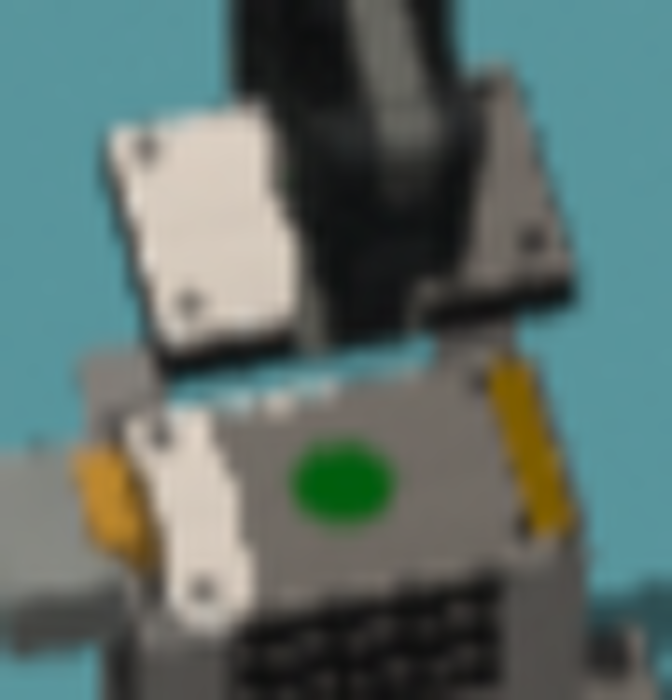

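View pics/t18c.png

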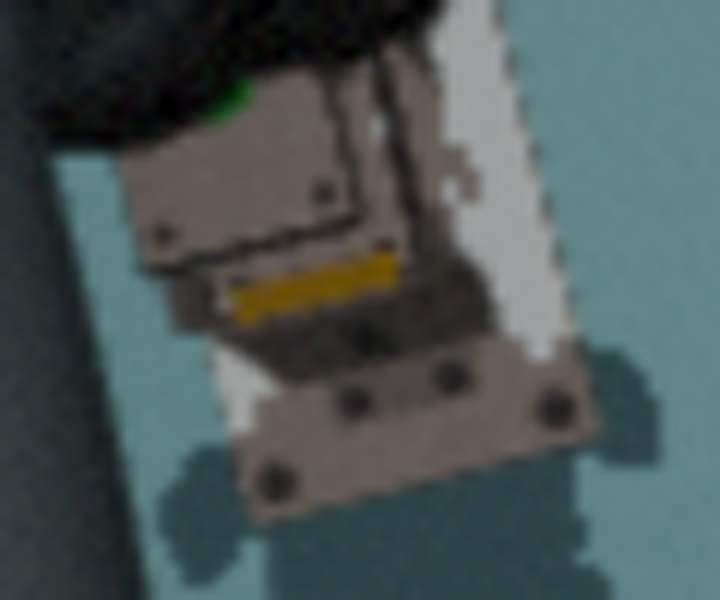

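```bash
python3 -m pendant '[[0,0,0,1.7,-6.5,0],[0,0,0,3.3,-13,0],[0.1,0,0,5,-19.5,0],[0.2,0,-1,6.7,-26.2,0],[0.24,0,-2.4,6.7,-26.2,0],[0.24,0,-3.2,6.7,-26.2,0],[0.24,0,-4.6,6.7,-26.2,0],[0.24,0,-4.6,6.7,-26.2,0]]'; python3 - <<'E'
from h import *
shot("side","s19a");crop(shot("side","s19"),280,190,360,260,9,"s19c")
print(ctrl.observe()["position"])
E
```

```text
t: 19.95
position: [0.5686, 0.1785, 0.188]
tcp_rot: [[-0.862, -0.25, 0.44], [-0.223, 0.968, 0.113], [-0.454, -0.001, -0.891]]
force: [0.2, 0.2, -0.9]
opening: 0.557
[0.56982181 0.17910415 0.19004825]
```

View pics/s19c.png

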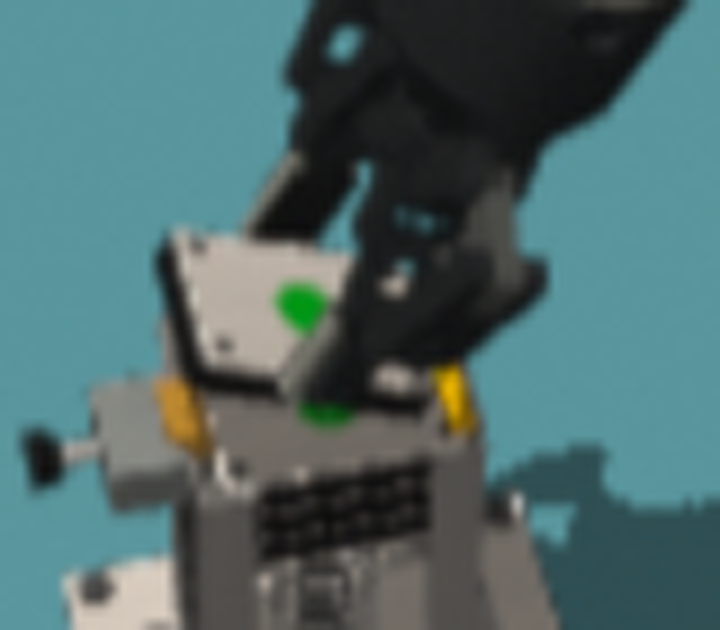

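```bash
python3 - <<'E'
from h import *
f=lambda a,b,k,x0,y0:((a+.5)/k-.5+x0,(b+.5)/k-.5+y0)
def dotc(fn):
    im=cv2.imread(f"pics/{fn}.png")[190:260,280:360,::-1].astype(float)
    g=im[:,:,1]-np.maximum(im[:,:,0],im[:,:,2])
    n,l,s,c=cv2.connectedComponentsWithStats((g>40).astype(np.uint8))
    return [(c[i]+[280,190],s[i,:]) for i in range(1,n) if s[i,4]>3]
for fn,tcp in(("s5",(.5680,.1789,.2019)),("s6",(.5678,.1793,.1669)),("s19",(.5698,.1791,.1900))):
    P=np.array(tcp)-MC; print(fn,"TCP u,w",MX@P*1000,P[2]*1000)
    for c,s in dotc(fn): print("  dot",onmid("side",*c),"leftedge/top",s)
for nm,fn,a in(("s5","",(200,360)),("s19","",(195,385)),("s6","",(205,430))): print(nm,"BR front corner",onmid("side",*f(*a,9,280,190),.025))
E
```

```text
s5 TCP u,w 4.6287451485773445 199.9
  dot [ 26.5 318.4] leftedge/top [22  0  5  2  8]
  dot [  2.1 196.9] leftedge/top [32 28  6  6 27]
  dot [  0.2 136.2] leftedge/top [32 42  7  6 27]
s6 TCP u,w 4.535267622123518 164.89999999999998
  dot [ 26.5 318.4] leftedge/top [22  0  5  2  8]
  dot [  4.8 163.4] leftedge/top [31 36  6  6 27]
s19 TCP u,w 6.421486902068852 188.0
  dot [  5.7 185.5] leftedge/top [31 31  5  6 23]
  dot [ -1.2 131.1] leftedge/top [34 45  5  2  9]
s5 BR front corner [ 39.9 202. ]
s19 BR front corner [ 41.6 190.9]
s6 BR front corner [ 39.3 169. ]
```

```bash
python3 -m pendant '[[-0.05,0,-0.6,0,0,0],[-0.05,0,-1.3,0,0,0],[-0.05,0,-1.9,0,0,0],[-0.05,0,-2.2,0,0,0],[-0.05,0,-2.2,0,0,0]]';  python3 -m pendant '[[0,0,-0.3,0,0,0],[0,0,-0.5,0,0,0],[0,0,-0.7,0,0,0],[0,0,-0.7,0,0,0]]';python3 - <<'E'
from h import *
crop(shot("side","s20"),280,190,360,260,9,"s20c")
s=ctrl.observe();print(s["position"],s["force"],s["wrist_torque"])
E
```

```text
t: 20.55
position: [0.5688, 0.1797, 0.1678]
tcp_rot: [[-0.86, -0.252, 0.444], [-0.224, 0.968, 0.115], [-0.458, -0.001, -0.889]]
force: [-0.2, 0.1, 3.8]
opening: 0.556
t: 20.95
position: [0.5687, 0.1797, 0.1608]
tcp_rot: [[-0.86, -0.252, 0.443], [-0.224, 0.968, 0.115], [-0.458, -0.001, -0.889]]
force: [2.0, 0.5, 5.0]
opening: 0.554
[0.56871815 0.17966339 0.16084009] [ 2.61475571 -0.49975399  3.99862209] [-0.08961681 -0.28390078 -0.03373809]
```

View pics/s20c.png

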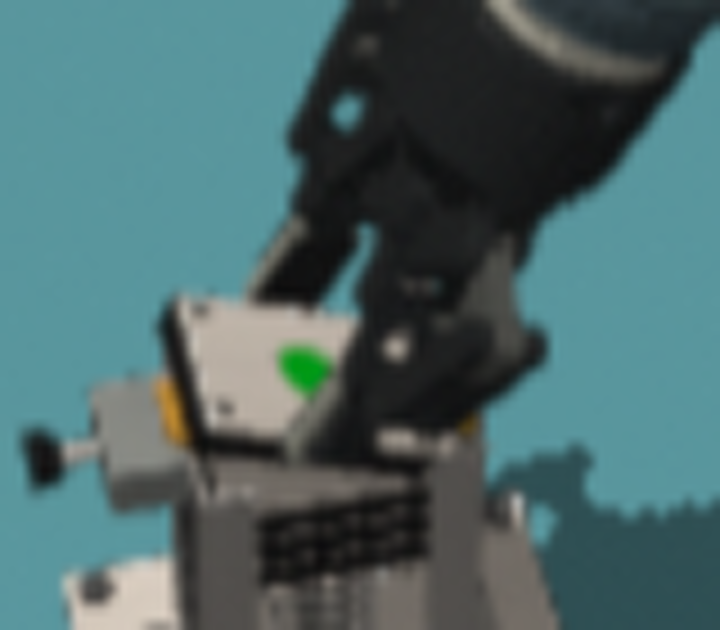

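```bash
python3 -m pendant '[[0,0,-0.2,0,0,0],[0,0,-0.4,0,0,0],[0,0,-0.65,0,0,0],[0,0,-0.65,0,0,0]]'; python3 -m pendant '[[-0.15,-0.04,0,0,0,0],[-0.3,-0.08,0,0,0,0],[-0.4,-0.1,0,0,0,0],[-0.4,-0.1,0,0,0,0]]' | grep -E "pos|force"; python3 - <<'E'
from h import *
crop(shot("side","s21"),280,190,360,260,9,"s21c")
s=ctrl.observe();print(s["position"],s["force"],s["wrist_torque"])
E
```

```text
t: 21.4
position: [0.5688, 0.1797, 0.1543]
tcp_rot: [[-0.86, -0.252, 0.444], [-0.224, 0.968, 0.115], [-0.458, -0.001, -0.889]]
force: [2.4, -1.0, 4.6]
opening: 0.555
position: [0.5643, 0.1787, 0.1543]
force: [2.7, 0.1, 5.7]
[0.56432893 0.17875917 0.15434707] [1.53331905 0.35580224 5.46834311] [ 0.10503322 -0.40704152 -0.05012958]
```

View pics/s21c.png

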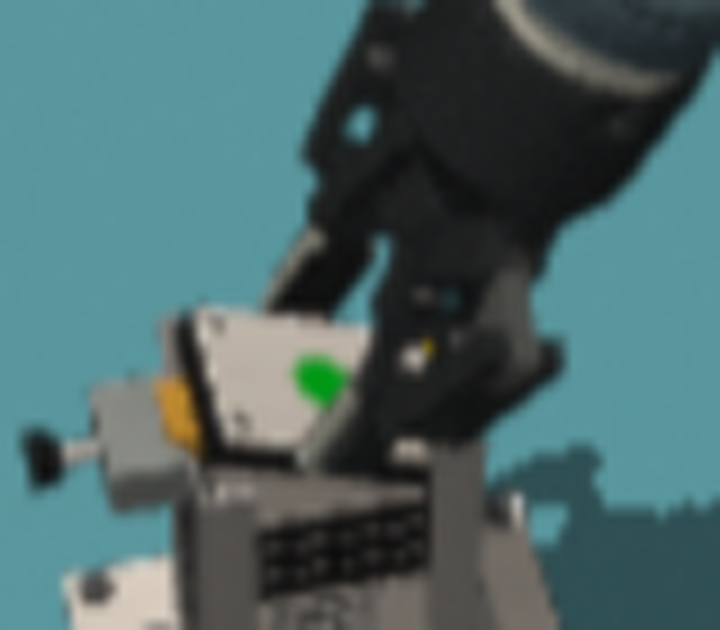

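```bash
python3 -m pendant '[[-0.15,-0.04,0,0,0,0],[-0.3,-0.08,0,0,0,0],[-0.4,-0.1,0,0,0,0],[-0.4,-0.1,0,0,0,0]]' | grep -E "pos|force"; python3 -m pendant '[[-0.1,-0.03,0,0,0,0],[-0.1,-0.03,0,0,0,0]]' | grep -E "pos|force"
```

```text
position: [0.5602, 0.1777, 0.1543]
force: [2.7, 0.3, 5.7]
position: [0.5593, 0.1774, 0.1544]
force: [2.7, 0.1, 5.5]
```

```bash
python3 -m pendant '[[-0.1,-0.03,0,0,0,0],[-0.1,-0.03,0,0,0,0]]' | grep -E "pos|force"; python3 -m pendant '[[-0.08,-0.02,0,0,0,0],[-0.08,-0.02,0,0,0,0]]' | grep -E "pos|force"
```

```text
position: [0.5589, 0.1773, 0.1547]
force: [5.0, 1.1, 4.7]
position: [0.5586, 0.1773, 0.155]
force: [6.0, 2.9, 4.0]
```

```bash
python3 -m pendant '[[0.12,0.03,0,0,0,0],[0.25,0.06,-0.1,-0.7,2.9,0],[0.35,0.08,-0.2,-1.5,5.8,0],[0.44,0.1,-0.29,-2.2,8.7,0],[0.44,0.1,-0.29,-2.2,8.7,0]]' | grep -E "pos|force"; python3 -m pendant '[[0.03,0.01,-0.1,-0.5,2,0],[0.06,0.02,-0.2,-1,3.9,0],[0.06,0.02,-0.2,-1,3.9,0]]'; python3 - <<'E'
from h import *
crop(shot("side","s22"),280,190,360,260,9,"s22c")
s=ctrl.observe();print(s["position"],s["force"],s["wrist_torque"])
E
```

```text
position: [0.562, 0.178, 0.1512]
force: [-0.4, -0.6, 8.8]
t: 23.65
position: [0.5625, 0.1781, 0.1492]
tcp_rot: [[-0.939, -0.252, 0.236], [-0.244, 0.968, 0.062], [-0.244, 0.001, -0.97]]
force: [1.7, 0.3, 9.4]
opening: 0.556
[0.56252278 0.17804777 0.149197  ] [2.33601732 0.52755105 7.5774136 ] [ 0.05767959 -0.40860826  0.07410265]
```

View pics/s22c.png

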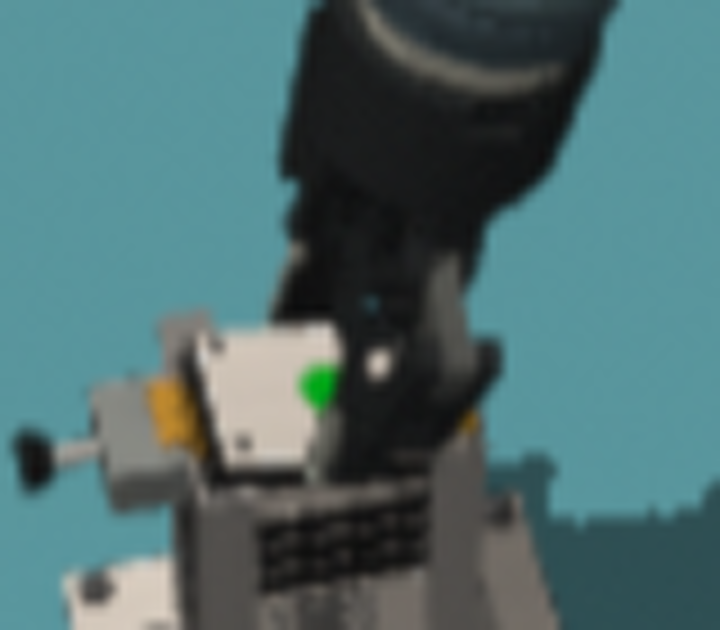

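```bash
python3 -m pendant '[[0.02,0,-0.08,-0.4,1.6,0],[0.02,0.01,-0.16,-0.8,3.2,0],[0.02,0.01,-0.24,-1.2,4.8,0],[0.02,0.01,-0.24,-1.2,4.8,0]]' - 90; python3 - <<'E'
from h import *
crop(shot("side","s23"),280,190,360,260,9,"s23c")
E
```

```text
t: 24.1
position: [0.5632, 0.1782, 0.1467]
tcp_rot: [[-0.955, -0.252, 0.155], [-0.248, 0.968, 0.042], [-0.16, 0.001, -0.987]]
force: [4.6, -0.3, 5.5]
opening: 0.549
```

View pics/s23c.png

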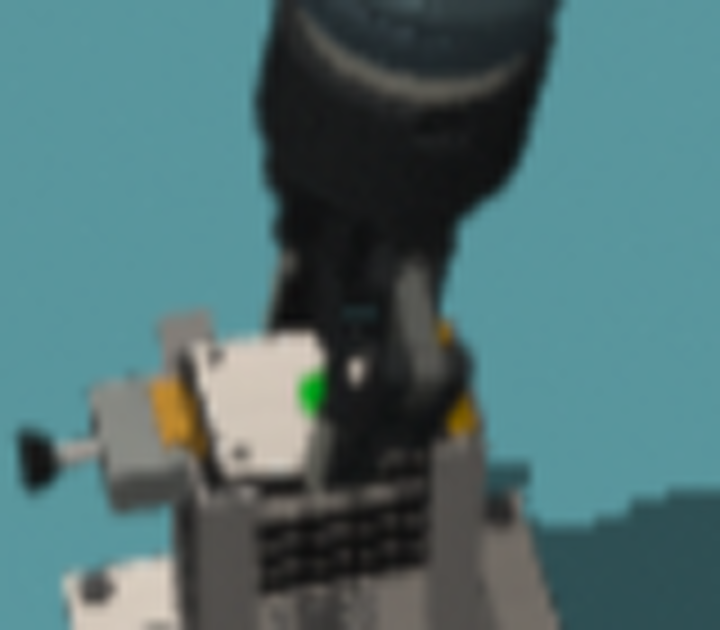

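Same state as with the first module (catch pushed back, end resting on it). Release and retreat.

```bash
python3 -m pendant '[[0,0,0,0,0,0],[0,0,0,0,0,0],[0,0,0,0,0,0],[0,0,0,0,0,0]]' 70 60 | grep -E "pos|force";  python3 -m pendant '[[-0.3,-0.1,2,0,0,0],[-0.5,-0.1,4,0,0,0],[-0.5,-0.1,6,-1,4,0],[-0.5,-0.1,8,-2.2,8.9,0],[-0.5,-0.1,8,-2.2,8.9,0]]'; python3 - <<'E'
from h import *
crop(shot("side","s24"),280,190,360,260,9,"s24c")
s=ctrl.observe();print(s["position"],s["force"])
E
```

```text
position: [0.5607, 0.1778, 0.1452]
force: [-0.5, 0.4, -0.9]
t: 25.05
position: [0.5597, 0.1774, 0.2287]
tcp_rot: [[-0.968, -0.251, 0.002], [-0.251, 0.968, 0.004], [-0.002, 0.003, -1.0]]
force: [0.4, -0.1, 0.2]
opening: 0.7
[0.55925703 0.17739481 0.22693294] [ 0.28948749 -0.09495359  0.13506737]
```

View pics/s24c.png

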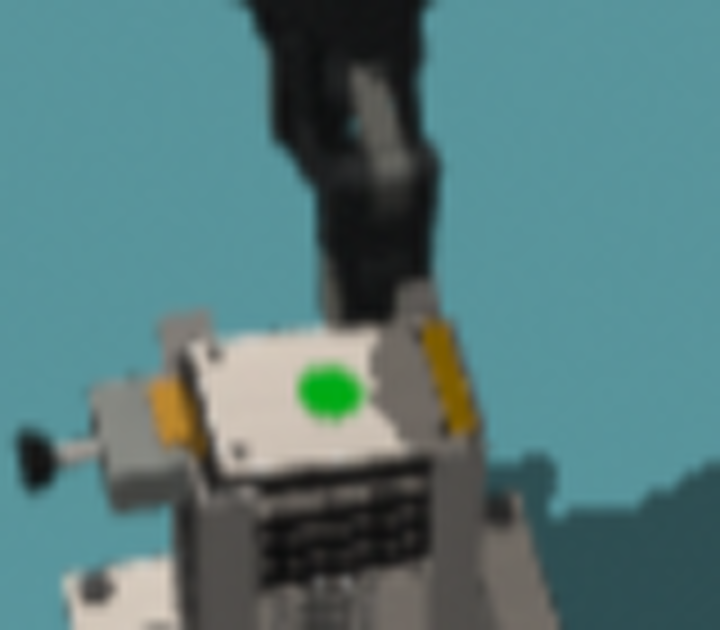

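```bash
python3 -m pendant '[[0,0,0,0,0,0],[0,0,0,0,0,0],[1,0.2,0,0,0,0],[2.7,0.65,0,0,0,0],[2.7,0.65,0,0,0,0],[2.7,0.65,-2.6,0,0,0],[2.7,0.65,-4.6,0,0,0],[2.7,0.65,-5.6,0,0,0]]' 0 40| grep -E "pos|force|open";  python3 -m pendant '[[0,0,0,0,0,0],[0,0,-0.3,0,0,0],[0,0,-0.7,0,0,0],[0,0,-0.8,0,0,0],[0,0,-0.8,0,0,0]]'| grep -E "pos|force"; python3 -m pendant '[[0,0,-0.1,0,0,0],[0,0,-0.2,0,0,0],[0,0,-0.2,0,0,0]]' | grep -E "pos|force"
```

```text
position: [0.5818, 0.1831, 0.168]
force: [-0.8, 0.7, 0.2]
opening: -0.002
position: [0.5846, 0.1836, 0.1627]
force: [-0.2, -0.3, -0.7]
position: [0.5846, 0.1836, 0.1606]
force: [-0.5, 0.6, 1.0]
```

```bash
python3 -m pendant '[[0,0,-0.1,0,0,0],[0,0,-0.2,0,0,0],[0,0,-0.2,0,0,0]]' | grep -E "pos|force"; python3 -m pendant '[[0,0,-0.1,0,0,0],[0,0,-0.2,0,0,0],[0,0,-0.2,0,0,0]]' | grep -E "pos|force"
```

```text
position: [0.5848, 0.1837, 0.1586]
force: [0.5, -1.1, 1.1]
position: [0.5845, 0.1836, 0.1564]
force: [-0.4, -0.5, 1.1]
```

```bash
python3 -m pendant '[[0,0,-0.1,0,0,0],[0,0,-0.2,0,0,0],[0,0,-0.2,0,0,0]]' | grep -E "pos|force"; python3 -m pendant '[[0,0,-0.1,0,0,0],[0,0,-0.15,0,0,0],[0,0,-0.15,0,0,0]]' | grep -E "pos|force"; python3 -m pendant '[[0,0,-0.1,0,0,0],[0,0,-0.15,0,0,0],[0,0,-0.15,0,0,0]]' | grep -E "pos|force"; python3 - <<'E'
from h import *
crop(shot("side","s25"),280,190,360,260,9,"s25c")
s=ctrl.observe();print(s["position"],s["force"])
E
```

```text
position: [0.5844, 0.1836, 0.1543]
force: [1.7, 0.4, 1.5]
position: [0.5844, 0.1836, 0.1531]
force: [1.1, 0.4, 2.0]
position: [0.5845, 0.1836, 0.1516]
force: [0.7, -0.5, 5.6]
[0.58446211 0.1835797  0.15161519] [ 0.31596671 -0.29577497  5.68767254]
```

View pics/s25c.png

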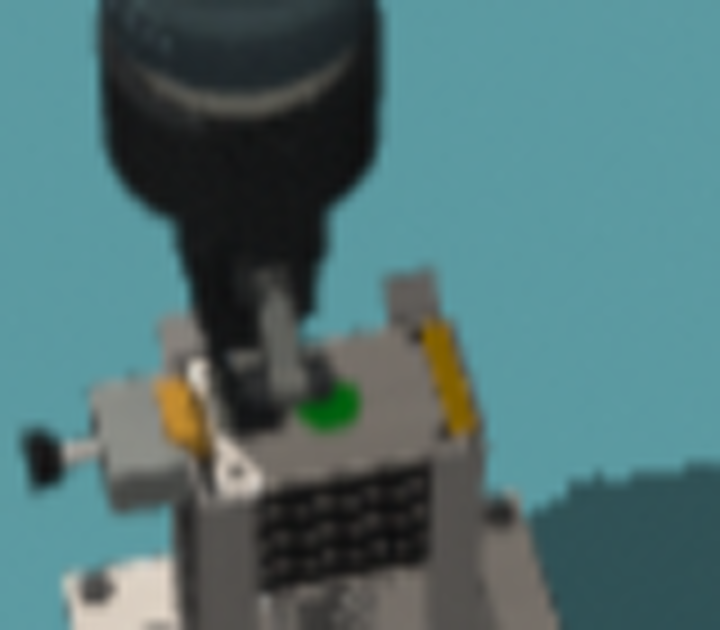

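The catch has snapped back (knob at its original (40,455)). Lift off and check.

```bash
python3 -m pendant '[[0,0,2,0,0,0],[0,0,5,0,0,0],[0,0,9,0,0,0],[0,-4,10,0,0,0],[0,-8,10,0,0,0],[0,-12,10,0,0,0],[0,-16,10,0,0,0],[0,-18,10,0,0,0]]'; python3 -m pendant '[[0,0,0,0,0,0],[0,0,0,0,0,0],[0,0,0,0,0,0]]' >/dev/null; python3 - <<'E'
from h import *
im=shot("side","s26");crop(im,280,190,360,260,9,"s26c")
crop(shot("top","t26"),235,145,305,225,7,"t26c")
E
```

```text
t: 29.05
position: [0.5831, 0.0007, 0.2501]
tcp_rot: [[-0.969, -0.249, -0.003], [-0.249, 0.969, 0.003], [0.002, 0.004, -1.0]]
force: [0.8, 0.2, 0.1]
opening: -0.0
```

View pics/s26c.png

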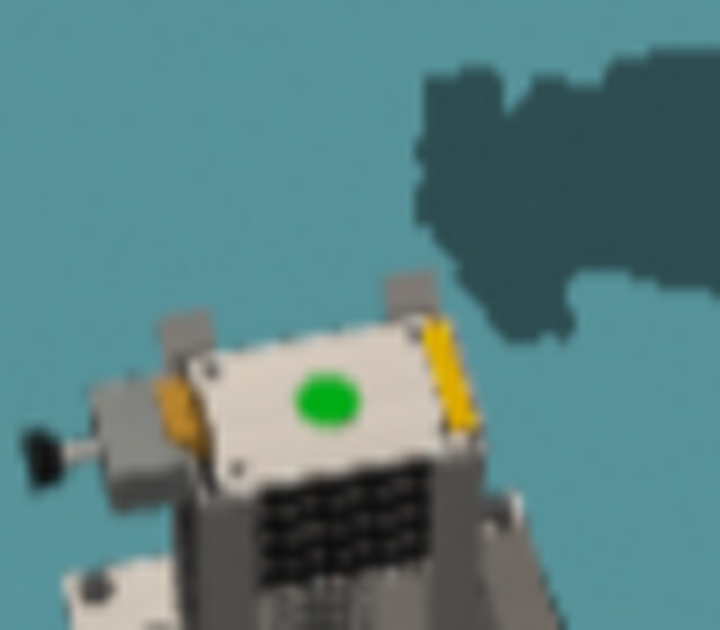

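View pics/t26c.png

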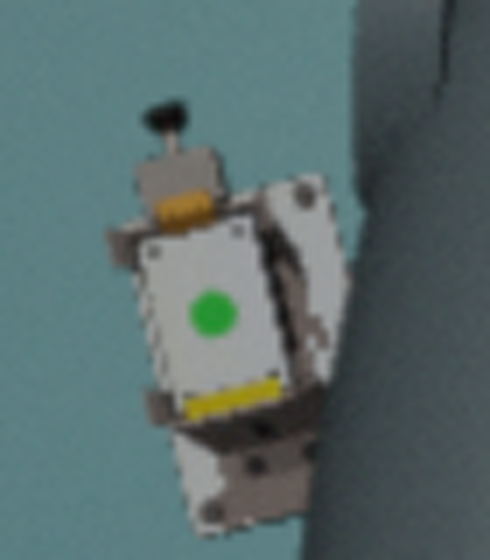

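View pics/s26.png

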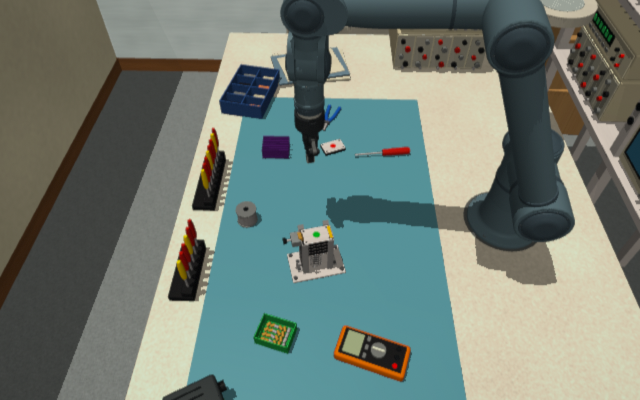

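The top module lies flat: dot at (328,400) in the side crop, same as after the first module. It is under the lip at (450,375) and the brass catch at (182,412), and the pile is now four layers. The reject at (333,146) and the other bench items are where they were.

```bash
python3 -c "
from plant import ctrl
print(ctrl.job_done(), ctrl.observe()['t'])"
```

```text
the job is handed in; nothing more can be done
the job is handed in; nothing more can be done
```

Both green-dot modules are in the magazine, and I handed the job in at about 29.5 s of the 69 s allowed. I fed each one in at about 27 degrees, pushed the pile down about 17 mm and slid the end under the lip to the wall. Then I tilted it down onto the catch, let go, and pressed the other end with the closed fingertips until the catch snapped.

**Final pictures:** these show four modules in the pile, with the top one flat, dot up, under both lip and catch. The catch knob is back where it started. The reject and the other bench items look unmoved, though I compared them by eye only.

**Forces:** the forces read after each move stayed below about 10 N. By my estimate from arm height, the second push left the pile about 2 mm short of its hard stop.

**Disagreements:** the two cameras differed by about 2 to 3 mm in absolute position. I went by relative views and by where the module touched the pile and the wall, and those touches matched the given sizes to about 1 mm. While I tilted each module onto the catch it appeared to slip slightly in the jaws. The final press brought it flat.

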